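# Tamp the dressing stones level in their bin

## Task

Pick up the tamper by its handle, lay its foot left to right across the blue dressing bin and press the loose stones down to the level of the rim, first the row nearest the robot, then the middle row, then the far row: on each row, whatever the stones take, press until you feel the foot bear firmly on the rim itself and stay a moment (about 10 N on the rim, never over 18 N, and never over 25 N on one stone). Touch the stones with the tamper only, keep them all in the bin, and leave the bearing, the oil bottle and the setup block where they are. Finally stand the tamper upright back on the middle of its parking pad, lined up with it, and let go.

Things in the scene. Friction and masses are not known exactly. Their poses are not given: they have to be found in the camera images.
- bin: blue steel dressing bin, fixed to the bench, open on top, square: 108 mm inside, 132 mm outside, walls 12 mm thick. Origin at the centre of its underside, axes along its walls, z up. It stands on levelling feet, so its height above the bench varies by up to 12 mm. In it nine loose stones stand in three rows of three, 36 mm apart, parallel to the walls; the near row is centred at x = -36 mm, the far row at x = +36 mm
- bin_rim (a point): centre of the bin's mouth, in the plane of the flat rim, 65 mm above the bin's origin. Each stone in the bin stands on its own small friction-held seat, which sinks by up to 16 mm only while its stone is pressed down (2 to 8 N, unequal from seat to seat, adding up when several are pressed at once), then stays and does not spring back
- pad: parking pad for the tamper, fixed to the bench: dark steel block 160 x 70 mm with a black rubber top 150 x 60 mm. Origin at the centre of the block's underside, x along its long side; the rubber top lies at z = 28 mm in this frame. Its height above the bench varies by up to 12 mm
- tamper: flat hand tamper, loose, 0.3 to 0.55 kg, standing on the pad on its foot: an aluminium bar 128 mm long (x), 30 mm wide (y), 12 mm thick, which bridges the bin, bears about 10 mm on each of two opposite rims and covers one row of three stones. Origin at the centre of the foot's underside, z up the handle
- tamper_grip (a point): good grasp point on the tamper's upright wooden handle, 80 mm above the foot's underside. The handle is 26 mm wide along the foot's length (x) and 28 mm across it (y), from z = 22 to its top at z = 111.5 mm above the underside; below it a steel collar 36 x 30 mm
- bearing: bystander: loose steel ring bearing, 62 mm across, 18 mm high, lying flat; origin at the centre of its underside
- oiler: bystander: loose amber oil bottle, 44 mm across, 85 mm high, standing; origin at the centre of its underside
- setup_block: bystander: loose steel setup block 50 x 75 x 25 mm, lying flat; origin at the centre of its underside
- stone0: loose terracotta abrasive stone, 34 x 34 mm and 29.5 mm high; origin at the centre of its TOP face, z up. At the start its top is 0.5 mm below the plane of the bin's rim, and it may stand in any of the nine places
- stone1: loose white abrasive stone, 34 x 34 mm and 29 mm high; origin at the centre of its TOP face, z up. At the start its top is 1 mm below the plane of the bin's rim, and it may stand in any of the nine places
- stone2: loose brick-red abrasive stone, 34 x 34 mm and 28.5 mm high; origin at the centre of its TOP face, z up. At the start its top is 1.5 mm below the plane of the bin's rim, and it may stand in any of the nine places
- stone3: loose grey abrasive stone, 34 x 34 mm and 29.5 mm high; origin at the centre of its TOP face, z up. At the start its top is 0.5 mm below the plane of the bin's rim, and it may stand in any of the nine places
- stone4: loose terracotta abrasive stone, 34 x 34 mm and 35 mm high; origin at the centre of its TOP face, z up. At the start its top is 5 mm above the plane of the bin's rim, and it may stand in any of the nine places
- stone5: loose concrete-grey abrasive stone, 34 x 34 mm and 36.5 mm high; origin at the centre of its TOP face, z up. At the start its top is 6.5 mm above the plane of the bin's rim, and it may stand in any of the nine places
- stone6: loose brick-red abrasive stone, 34 x 34 mm and 38 mm high; origin at the centre of its TOP face, z up. At the start its top is 8 mm above the plane of the bin's rim, and it may stand in any of the nine places
- stone7: loose white abrasive stone, 34 x 34 mm and 39.5 mm high; origin at the centre of its TOP face, z up. At the start its top is 9.5 mm above the plane of the bin's rim, and it may stand in any of the nine places
- stone8: loose green abrasive stone, 34 x 34 mm and 41 mm high; origin at the centre of its TOP face, z up. At the start its top is 11 mm above the plane of the bin's rim, and it may stand in any of the nine places
There are look-alikes about, which are no part of the job. Leave any yellow look-alike of the stone1 alone.

How it is judged:
By the outcome, as a careful person would: the job done as asked, in the order asked, and still so for the second after the job is handed in, with the robot touching nothing.
It also fails if it takes over 72 s, if anything falls off the work surface, if the arm or the gripper's body presses on something with over 40 N, if the wrist force passes 120 N, or if a joint passes its speed limit or range.

## Robot

A 6-joint arm with a two-finger parallel gripper is mounted at the origin on the work surface. World frame = base frame: x ahead of the robot, y to its left, z up, the work surface at z = 0. Lengths are in m, angles in rad, forces in N, time in s.
With the tool pointing down it reaches from about 0.35 to 0.975 m from the base axis. Payload 4.9 kg.
Tool frame: the origin (TCP) lies on the centre line of the jaws, within the pads' length; the fingertips stand 11 mm ahead of it and the grasp point (between the pads) lies 8 mm behind it; z points along the fingers, y is the direction in which the jaws open and shut (so a half turn about z gives the same grasp; the last joint's range is limited). The gripper opens to 85 mm and grips with 20 to 120 N. Pads are 22 mm wide; open, the fingers measure 114 mm over their backs; the gripper's body (76 mm by 85 mm) begins 54 mm behind the grasp point. The pads swing forward as they close: fully open they stand 13 mm farther back than shut.
Start: joints at [-1.367, 0.053, 1.613, -0, 1.476, -0.119], TCP at [0.198, -0.593, 0.242] pointing down, gripper open.
Joint ranges: [-3.01, 3.01], [-1.01, 2.22], [0.06, 2.58], [-1.02, 4.17], [0.09, 2.62], [-3.14, 3.14]. Speed limits (rad/s): [2.57, 2.57, 3.14, 3.14, 3.14, 3.14].

## Interface

Orientations are given as a rotation vector (axis times angle).
In Python, from station import ctrl gives the robot as it stands.
- The arm moves only by the tool send_rows, never from a script. Its argument "series" is a list of rows, each an object of numbers: "tx", "ty", "tz": the shift along the tool's x, y, z in cm; "wx", "wy", "wz": the turn, a rotation vector about the tool's x, y, z in rad; "jaw": the closure, from 0 (fully open) to 1 (shut). In form: [{"tx": .., "ty": .., "tz": .., "wx": .., "wy": .., "wz": .., "jaw": ..}, ...]. A call has 1 to 5 rows; each row shifts and turns the pose as measured when the row begins, along the tool's axes as they then stand; what a row does not reach is not made up. A row lasts 1/8 s, in which the tool goes at most 62.5 mm and 10.7 degrees, less where a joint would pass 70% of its speed; a pose out of reach is approached as far as the arm can. A call is refused whole if a number of a shift passes 6.25 or a number of a turn 0.188, either way. A call with a gripper value outside its range is refused whole. The fingers move at their own pace and stop on an object; "squeeze" is the grip in N (left out, the last holds). Time passes only in rows, so rows that do not move let the fingers close. It gives the time, the measured TCP pose, the force and the opening at its end, in the units of the state.
- ctrl.get_obs(): the state, without advancing time (a new reading comes with each control period).
- ctrl.get_image(name): name is "scene" or "top" or "wrist"; returns the picture (480x640x3 uint8, red, green, blue); there is no depth.
- ctrl.camera_info(name): a dict with "mtx" (3x3 intrinsics, pixels), "R" (3x3) and "t" (3): a world point X has camera coordinates R X + t. Camera axes: x right, y down, z forward; pixel columns grow to the right and rows downward; lengths in m; the calibration is good to about 2 mm. A picture is of the moment at which its call begins: read the wrist's pose just before it. camera_info takes no time and is no camera call; for the wrist camera it gives the pose at the moment of the call.
- ctrl.finish_job(): hands the job in, once; it reports no verdict.
The state is a dict: "t": time; "q": joint angles; "dq": joint speeds; "effort": joint torques, N m; "tool_pos": TCP position; "tool_rot": TCP orientation; "contact_force": force on the tool from outside, world axes, zero at the start; "wrist_torque": the same for the moment, N m; "opening": finger opening in m.
Only numpy, scipy, OpenCV 4.12 (cv2) and the standard library are available. Lean on these libraries where they do the work, as an engineer would, in place of code of your own. Each camera call takes 0.05 s, during which the arm holds its last target.

## Working session

There is one attempt and no reset: what is moved stays moved. The work goes in short steps, Python scripts to look and compute and a tool call to move; the robot and the scene stay as the last step left them, time stands still between calls to the robot, and variables do not carry over. Pictures are saved under pics/ and viewed, and the job is handed in when it is done.

Besides the shell and the picture viewer there is one more tool, called as name(argument=value, ...), one argument or row to a line, values as JSON. send_rows: Moves the arm, as the interface text tells. Its arguments: {"type":"object","properties":{"series":{"type":"array"},"squeeze":{"type":"number"}},"required":["series"]}

```bash
ls; mkdir -p pics; cat > h.py <<'E'
import numpy as np, cv2
from station import ctrl
from scipy.spatial.transform import Rotation as Rn
def snap(name,fn):
    im=np.array(ctrl.get_image(name)); cv2.imwrite('pics/'+fn,im[:,:,::-1]); return im
def cam(name):
    c=ctrl.camera_info(name); return np.array(c['mtx']),np.array(c['R']),np.array(c['t'])
def ray(c,u,v,z):
    K,R,t=c; d=R.T@np.linalg.solve(K,[u,v,1.]); o=-R.T@t
    return o+d*(z-o[2])/d[2]
def proj(c,X):
    K,R,t=c; p=K@(R@np.array(X,float)+t); return p[:2]/p[2]
E
python3 - <<'E'
from h import *
np.set_printoptions(precision=4,suppress=True)
o=ctrl.get_obs()
print({k:np.round(v,4) for k,v in o.items()})
for n in ['scene','top','wrist']:
    snap(n,n+'0.png'); K,R,t=cam(n); print(n,K.tolist(),'pos',-R.T@t,'fwd',R[2],'right',R[0])
E
```

```text
pics
{'t': np.float64(0.0), 'q': array([-1.367 ,  0.0534,  1.6143,  0.    ,  1.476 , -0.119 ]), 'dq': array([-0.0005,  0.001 , -0.0001,  0.0006,  0.0007, -0.0005]), 'effort': array([ -0.0007, -39.3683, -37.0181,  -0.0002,   0.0072,   0.    ]), 'tool_pos': array([ 0.1982, -0.5921,  0.2411]), 'tool_rot': array([-3.0987, -0.5045,  0.0001]), 'contact_force': array([-0.1175,  0.2236, -0.9761]), 'wrist_torque': array([0.0173, 0.0033, 0.0524]), 'opening': np.float64(0.0855)}
scene [[523.7375188964281, 0.0, 323.1157460747621], [0.0, 523.7375188964281, 237.96563718688523], [0.0, 0.0, 1.0]] pos [ 0.9632 -0.2542  0.7934] fwd [-0.5044  0.2937 -0.812 ] right [0.5002 0.8659 0.0025]
top [[499.2424678336679, 0.0, 315.53508098104203], [0.0, 499.2424678336679, 239.01440101501154], [0.0, 0.0, 1.0]] pos [ 0.4096 -0.016   0.8406] fwd [ 0.1973  0.0023 -0.9803] right [ 0.0159 -0.9999  0.0009]
wrist [[420.5959042122225, 0.0, 315.9958008260993], [0.0, 420.5959042122225, 246.22753733692807], [0.0, 0.0, 1.0]] pos [ 0.2621 -0.5711  0.3727] fwd [-0.258  -0.0844 -0.9624] right [ 0.3171 -0.9484 -0.0018]
```

View pics/top0.png

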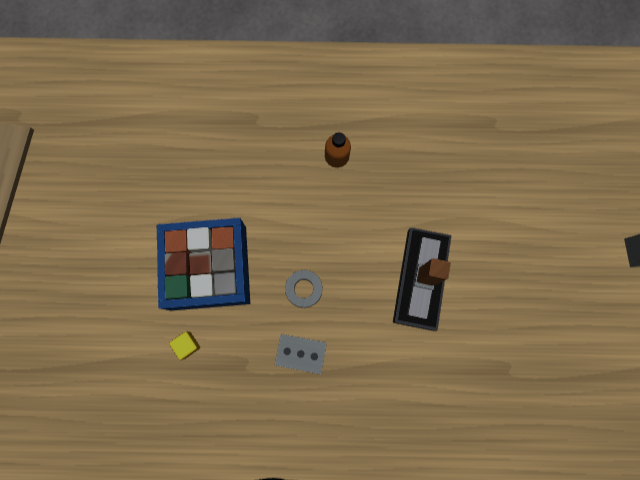

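View pics/scene0.png

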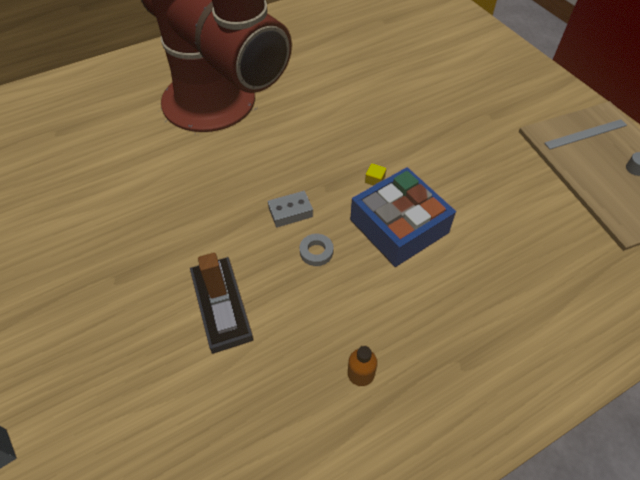

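View pics/wrist0.png

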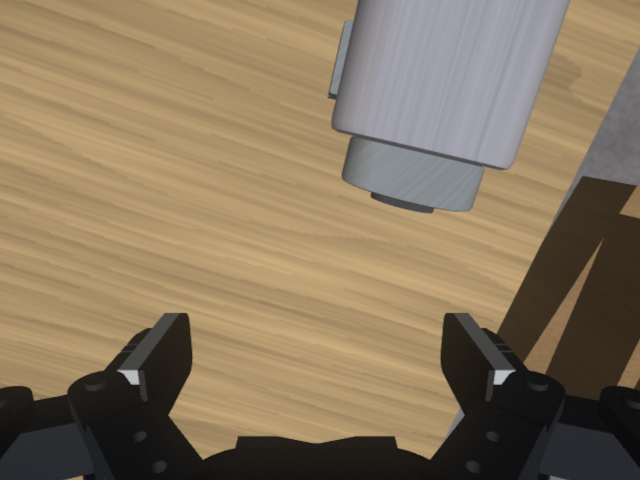

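Top view: the bin is at about (203,263), the tamper on its pad at (423,278), and the bearing, block and oiler lie between or beside them. I'll zoom in for corners.

```bash
python3 - <<'E'
import cv2
t=cv2.imread('pics/top0.png'); s=cv2.imread('pics/scene0.png')
a=cv2.resize(t[205:325,140:260],(480,480),interpolation=cv2.INTER_CUBIC)
b=cv2.resize(t[220:340,370:470],(400,480),interpolation=cv2.INTER_CUBIC)[:, :310]
cv2.imwrite('pics/zt.png',cv2.hconcat([a,b]))
a=cv2.resize(s[160:270,345:465],(480,440),interpolation=cv2.INTER_CUBIC)
b=cv2.resize(s[245:355,180:260],(320,440),interpolation=cv2.INTER_CUBIC)
cv2.imwrite('pics/zs.png',cv2.hconcat([a,b]))
E
```

```text
(no output)
```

View pics/zt.png

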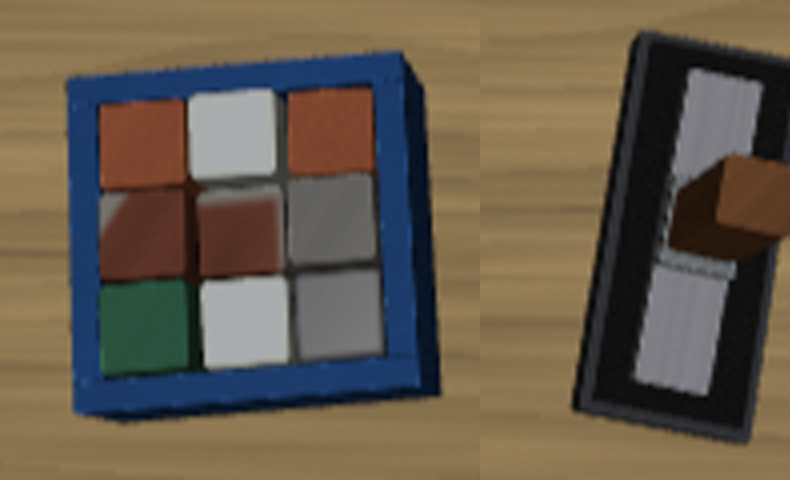

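View pics/zs.png

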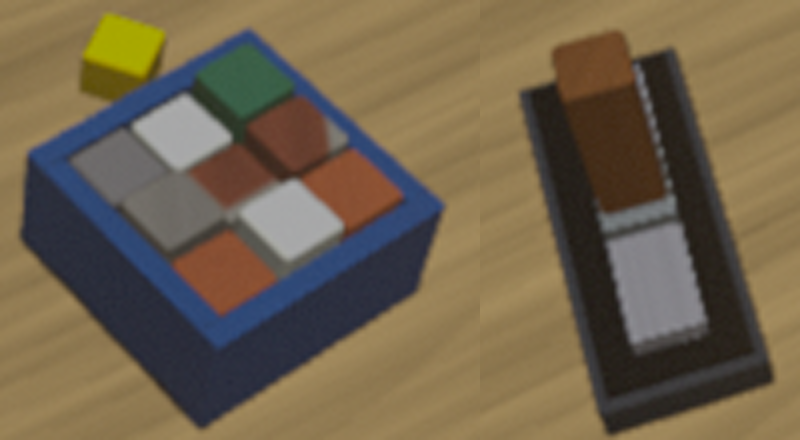

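```bash
cat >> h.py <<'E'
def tri(obs):
    A=[];b=[]
    for c,(u,v) in obs:
        K,R,t=c; d=R.T@np.linalg.solve(K,[u,v,1.]); d/=np.linalg.norm(d); o=-R.T@t
        P=np.eye(3)-np.outer(d,d); A.append(P); b.append(P@o)
    A=np.vstack(A); b=np.hstack(b); x=np.linalg.lstsq(A,b,rcond=None)[0]
    return x,np.linalg.norm(A@x-b)
def quad(mask):
    cs,_=cv2.findContours(mask.astype(np.uint8),cv2.RETR_EXTERNAL,cv2.CHAIN_APPROX_NONE)
    c=max(cs,key=cv2.contourArea); h=cv2.convexHull(c)
    for e in np.linspace(1,12,45):
        p=cv2.approxPolyDP(h,e,True)[:,0].astype(float)
        if len(p)<=4: break
    # refine by line fits of contour points
    pts=c[:,0].astype(float); L=[]
    for i in range(4):
        a,b=p[i],p[(i+1)%4]; d=(b-a)/np.linalg.norm(b-a); n=np.array([-d[1],d[0]])
        s=(pts-a)@d; k=(abs((pts-a)@n)<2)&(s>4)&(s<np.linalg.norm(b-a)-4)
        vx,vy,x,y=cv2.fitLine(pts[k].astype(np.float32),cv2.DIST_HUBER,0,.01,.01).ravel(); L.append((vx,vy,x,y))
    out=[]
    for i in range(4):
        a=L[i-1];b=L[i]
        s=np.linalg.solve([[a[0],-b[0]],[a[1],-b[1]]],[b[2]-a[2],b[3]-a[3]]); out.append([a[2]+s[0]*a[0],a[3]+s[0]*a[1]])
    return np.array(out),cv2.contourArea(c)
E
python3 - <<'E'
from h import *
np.set_printoptions(precision=4,suppress=True)
T=cv2.imread('pics/top0.png').astype(int); S=cv2.imread('pics/scene0.png').astype(int)
for p in [(160,240),(243,260),(247,270),(200,305)]: print('top',p,T[p[1],p[0]])
for p in [(380,183),(430,190),(428,228),(375,225),(370,235),(425,240)]: print('sc',p,S[p[1],p[0]])
E
```

```text
top (160, 240) [104  57  27]
top (243, 260) [40 21  7]
top (247, 270) [36 18  9]
top (200, 305) [68 37 16]
sc (380, 183) [118  72  49]
sc (430, 190) [116  71  46]
sc (428, 228) [112  67  46]
sc (375, 225) [56 43 40]
sc (370, 235) [58 46 42]
sc (425, 240) [63 48 43]
```

```bash
python3 - <<'E'
from h import *
np.set_printoptions(precision=4,suppress=True)
T=cv2.imread('pics/top0.png').astype(int); S=cv2.imread('pics/scene0.png').astype(int)
ct,cs=cam('top'),cam('scene')
mt=(T[...,0]>78)&(T[...,0]>1.5*T[...,1]); mt[:,:140]=0; mt[:,270:]=0
ms=(S[...,0]>88)&(S[...,0]>1.3*S[...,1]); ms[:140]=0; ms[280:]=0
ms[:,:340]=0;ms[:,470:]=0
qt,a=quad(mt);qs,b=quad(ms);print(a,b);print(qt);print(qs)
o=lambda q,k:q[k]
# top: order BL,BR,TR,TL
t=dict(TL=qt[np.argmin(qt.sum(1))],BR=qt[np.argmax(qt.sum(1))],TR=qt[np.argmax(qt[:,0]-qt[:,1])],BL=qt[np.argmin(qt[:,0]-qt[:,1])])
s=dict(TL=qs[np.argmax(qs[:,0])],TR=qs[np.argmax(qs[:,1])],BR=qs[np.argmin(qs[:,0])],BL=qs[np.argmin(qs[:,1])])
P={}
for k in t:
    x,r=tri([(ct,t[k]),(cs,s[k])]); P[k]=x; print(k,x,r)
for z in (.065,.070,.075):
  for nm,c,q in(('top',ct,t),('sc',cs,s)):
    p={k:ray(c,*q[k],z) for k in q}
    l=[np.linalg.norm(p[a]-p[b]) for a,b in(('TL','TR'),('TR','BR'),('BR','BL'),('BL','TL'))]
    f=(p['TL']-p['BL'])+(p['TR']-p['BR'])
    g=(p['TL']-p['TR'])+(p['BL']-p['BR'])
    print(z,nm,'centre',sum(p.values())/4,'sides',np.array(l),'yaw',np.arctan2(f[1],f[0]),np.arctan2(-g[0],g[1]))
E
```

```text
6930.0 4147.0
[[239.4746 218.3656]
 [243.7727 300.6798]
 [158.6307 307.6055]
 [156.8652 224.9573]]
[[406.6096 167.2473]
 [455.209  211.3388]
 [399.3759 246.3759]
 [351.3227 198.3227]]
TL [0.5823 0.2359 0.0743] 1.3474724535322533e-05
BR [0.4659 0.0937 0.074 ] 0.00029576747463705324
TR [0.5952 0.1068 0.0749] 0.0009098938389368648
BL [0.4534 0.223  0.0745] 3.0183792030364324e-05
0.065 top centre [0.5256 0.167  0.065 ] sides [0.1317 0.1313 0.1314 0.1312] yaw 0.09790711577120503 0.09761777096879407
0.065 sc centre [0.5185 0.1705 0.065 ] sides [0.1303 0.1315 0.1321 0.1314] yaw 0.10486717452647193 0.09896390740045936
0.07 top centre [0.5248 0.1658 0.07  ] sides [0.1309 0.1305 0.1305 0.1303] yaw 0.09790711577120503 0.097617770968794
0.07 sc centre [0.5216 0.1675 0.07  ] sides [0.1294 0.1306 0.1312 0.1305] yaw 0.10486717452647218 0.09896390740045867
0.075 top centre [0.5241 0.1646 0.075 ] sides [0.13   0.1296 0.1297 0.1295] yaw 0.09790711577120487 0.09761777096879365
0.075 sc centre [0.5246 0.1646 0.075 ] sides [0.1286 0.1297 0.1303 0.1296] yaw 0.10486717452647187 0.0989639074004592
```

```bash
python3 - <<'E'
from h import *
np.set_printoptions(precision=4,suppress=True)
T=cv2.imread('pics/top0.png').astype(int); S=cv2.imread('pics/scene0.png').astype(int)
ct,cs=cam('top'),cam('scene')
def sub(m,x0,x1,y0,y1):
    k=np.zeros_like(m); k[y0:y1,x0:x1]=m[y0:y1,x0:x1]; return k
g=lambda I:(I[...,0]>95)&(abs(I[...,0]-I[...,2])<40)
def show(nm,q,a,c,z):
    p=np.array([ray(c,*x,z) for x in q]); print(nm,a,q.tolist()); print('  ctr',p.mean(0),'sides',np.linalg.norm(p-np.roll(p,-1,0),axis=1),'dir',[np.round(np.arctan2(*(np.roll(p,-1,0)-p)[i][[1,0]]),3) for i in range(4)])
# foot in top: z~.028+h+.012
mt=sub(g(T),400,446,230,335); ms=sub(g(S),190,255,255,350)
pts=np.argwhere(mt)[:,::-1].astype(np.float32); r=cv2.minAreaRect(pts); print('foot top',len(pts),cv2.boxPoints(r).tolist())
bx=cv2.boxPoints(r)
for z in(.04,.045,.05):
    p=np.array([ray(ct,*x,z) for x in bx]); print(z,p.mean(0)[:2],np.linalg.norm(p-np.roll(p,-1,0),axis=1),[np.arctan2(*(p[i]-p[i-1])[[1,0]]) for i in range(4)])
h=lambda I:(I[...,2]>1.7*I[...,0])
print('handle cols',T[268,440],T[275,427],S[262,208],S[280,215])
E
```

```text
foot top 1029 [[407.8475036621094, 314.8236083984375], [422.3169860839844, 236.6883544921875], [441.6538391113281, 240.269287109375], [427.1843566894531, 318.404541015625]]
0.04 [ 0.5112 -0.1913] [0.1298 0.0319 0.1296 0.031 ] [np.float64(1.4043182980834112), np.float64(-0.20406179616838852), np.float64(-1.7429904546904071), np.float64(2.930006720169502)]
0.045 [ 0.5106 -0.1902] [0.129  0.0317 0.1288 0.0308] [np.float64(1.4043182980834104), np.float64(-0.20406179616838835), np.float64(-1.7429904546904118), np.float64(2.930006720169502)]
0.05 [ 0.5099 -0.1891] [0.1282 0.0315 0.128  0.0306] [np.float64(1.404318298083411), np.float64(-0.20406179616838835), np.float64(-1.7429904546904096), np.float64(2.930006720169502)]
handle cols [39 62 96] [11 22 36] [ 40  73 113] [26 46 70]
```

```bash
python3 - <<'E'
from h import *
np.set_printoptions(precision=4,suppress=True)
T=cv2.imread('pics/top0.png').astype(int); S=cv2.imread('pics/scene0.png').astype(int)
ct,cs=cam('top'),cam('scene')
def sub(m,x0,x1,y0,y1):
    k=np.zeros_like(m); k[y0:y1,x0:x1]=m[y0:y1,x0:x1]; return k
# handle top face
bT=(T[...,2]>65)&(T[...,2]>1.75*T[...,0])&(T[...,2]>1.3*T[...,1]); bS=(S[...,2]>88)&(S[...,2]>1.75*S[...,0])
mt=sub(bT,420,455,255,285); ms=sub(bS,192,222,245,276)
def box(m):
    n,l,st,ce=cv2.connectedComponentsWithStats(m.astype(np.uint8)); i=1+np.argmax(st[1:,4])
    pts=np.argwhere(l==i)[:,::-1].astype(np.float32); return cv2.boxPoints(cv2.minAreaRect(pts)),ce[i],st[i]
a,b=box(mt),box(ms); print(a);print(b)
print('handle top',tri([(ct,a[1]),(cs,b[1])]))
# pad block: dark
dT=(T.max(2)<75)&(T.max(2)-T.min(2)<20); dS=(S.max(2)<80)&(S.max(2)-S.min(2)<28)
n=sub(dT,385,460,220,340); q=cv2.convexHull(np.argwhere(n)[:,::-1].astype(np.int32)); print('pad top hull',cv2.approxPolyDP(q,2.5,True)[:,0].tolist())
n=sub(dS,180,260,250,355); q=cv2.convexHull(np.argwhere(n)[:,::-1].astype(np.int32)); print('pad sc hull',cv2.approxPolyDP(q,2.5,True)[:,0].tolist())
cv2.imwrite('pics/masks.png',np.hstack([cv2.resize((mt[220:340,380:480]*255).astype(np.uint8),(400,480)),cv2.resize((ms[240:360,160:260]*255).astype(np.uint8),(400,480))]))
E
```

```text
(array([[427.8846, 275.577 ],
       [431.4615, 257.6923],
       [450.6923, 261.5385],
       [447.1154, 279.4231]], dtype=float32), array([439.313 , 268.5159]), array([429, 259,  21,  21, 345], dtype=int32))
(array([[192., 245.],
       [221., 245.],
       [221., 269.],
       [192., 269.]], dtype=float32), array([205.7029, 255.6893]), array([192, 245,  30,  25, 589], dtype=int32))
handle top (array([ 0.5085, -0.1875,  0.1543]), np.float64(0.0012132537389248816))
pad top hull [[449, 235], [437, 329], [394, 322], [408, 230], [414, 228]]
pad sc hull [[251, 340], [212, 352], [190, 268], [228, 258]]
```

View pics/masks.png

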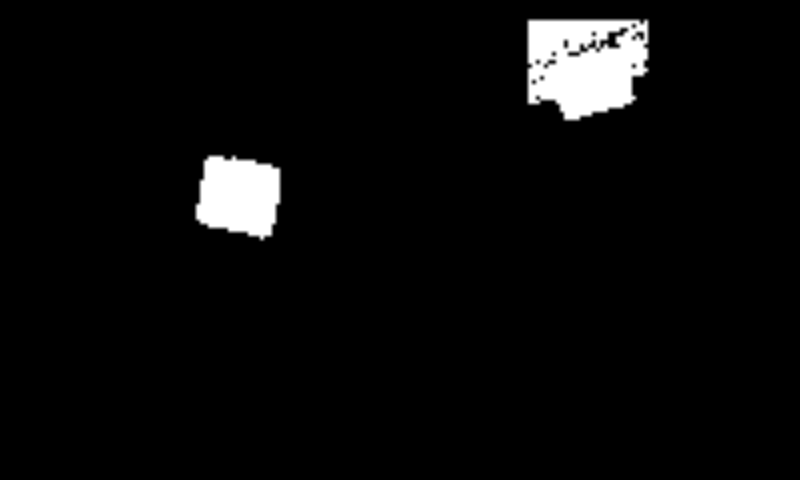

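```bash
cat >> h.py <<'E'
def yawR(psi): # tool down, tool y axis at world yaw psi
    y=np.array([np.cos(psi),np.sin(psi),0]); z=np.array([0,0,-1.]); return np.column_stack([np.cross(y,z),y,z])
def need(pos,psi):
    o=ctrl.get_obs(); R=Rn.from_rotvec(o['tool_rot']).as_matrix()
    d=R.T@(np.array(pos)-o['tool_pos'])*100; w=Rn.from_matrix(R.T@yawR(psi)).as_rotvec()
    ty=R[:,1]
    print('t',round(float(o['t']),2),'pos',np.round(o['tool_pos'],4),'yaw',round(float(np.arctan2(ty[1],ty[0])),4),'tilt',np.round(R[:2,2],4),'F',np.round(o['contact_force'],2),'open',round(float(o['opening']),4))
    print('shift cm',np.round(d,3),'turn',np.round(w,4))
E
python3 - <<'E'
from h import *
ct,cs=cam('top'),cam('scene')
print(tri([(ct,(439.3,268.5)),(cs,(208.6,261.4))]))
need([.5085,-.188,.26],-.208)
E
```

```text
(array([ 0.51085999, -0.1883427 ,  0.14277761]), np.float64(0.0017017754404252058))
t 0.15 pos [ 0.1982 -0.5922  0.2413] yaw -1.248 tilt [-0.0003  0.0016] F [-0.6  -0.63 -0.07] open 0.0852
shift cm [ 42.255 -28.494  -1.813] turn [-1.40e-03 -1.00e-03 -1.04e+00]
```

The wrist view shows a large grey cylinder ahead of the gripper at about (430,90). I'll sidestep first, away from it, and watch how it moves in the picture.

send_rows(
  series=[
    {"ty":-6,"jaw":0},
    {"ty":-6},
    {"ty":-6},
  ],
  squeeze=80,
)

```text
invalid input at $.series[0]: expected keys tx, ty, tz, wx, wy, wz, jaw
```

```bash
python3 - <<'E'
from h import *
snap('wrist','w1.png'); need([.5085,-.188,.26],-.208)
E
```

```text
t 0.2 pos [ 0.1982 -0.5923  0.2415] yaw -1.248 tilt [-0.0003  0.0013] F [ 0.02  0.57 -0.48] open 0.0856
shift cm [ 42.256 -28.505  -1.806] turn [-1.10e-03 -8.00e-04 -1.04e+00]
```

View pics/w1.png

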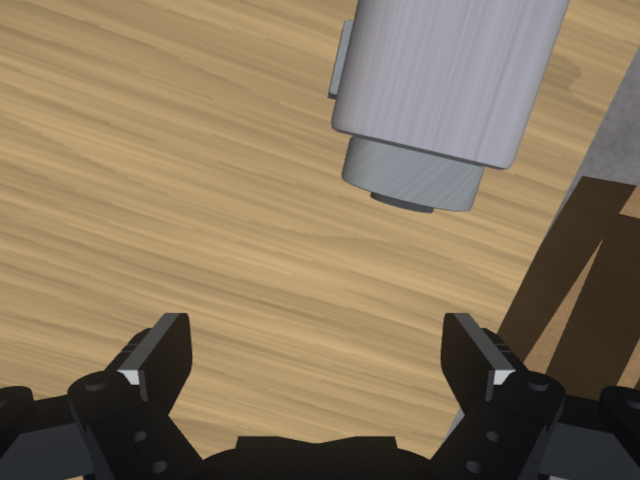

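All keys are required, so I'm resending with the full form.

send_rows(
  series=[
    {"tx":0,"ty":-6,"tz":0,"wx":0,"wy":0,"wz":0,"jaw":0},
    {"tx":0,"ty":-6,"tz":0,"wx":0,"wy":0,"wz":0,"jaw":0},
    {"tx":0,"ty":-6,"tz":0,"wx":0,"wy":0,"wz":0,"jaw":0},
  ],
  squeeze=80,
)

```text
t: 0.57
tool_pos: [0.1401, -0.4195, 0.2384]
tool_rot: [-3.092, -0.504, 0.001]
contact_force: [-0.1, -0.3, 1.3]
opening: 0.0853
```

```bash
python3 - <<'E'
from h import *
snap('wrist','w2.png'); need([.5085,-.188,.26],-.208)
E
```

```text
t 0.62 pos [ 0.1387 -0.4124  0.2359] yaw -1.2473 tilt [-0.0034  0.0143] F [ 1.63  0.46 -3.2 ] open 0.0854
shift cm [42.197 -9.549 -2.215] turn [-0.0126 -0.0088 -1.0393]
```

View pics/w2.png

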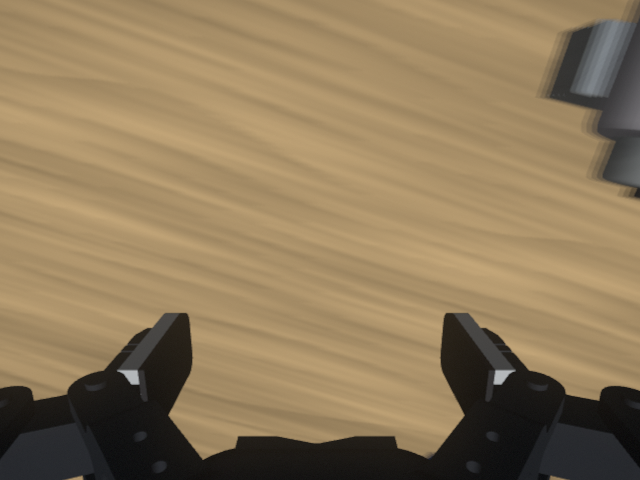

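The cylinder has moved off to the right and is clear of the path. Next I move toward the tamper while turning.

send_rows(
  series=[
    {"tx":5.8,"ty":-1.3,"tz":-0.7,"wx":0,"wy":0,"wz":-0.18,"jaw":0},
    {"tx":6,"ty":-0.3,"tz":-0.7,"wx":0,"wy":0,"wz":-0.18,"jaw":0},
    {"tx":5.9,"ty":0.8,"tz":-0.7,"wx":0,"wy":0,"wz":-0.18,"jaw":0},
    {"tx":5.7,"ty":1.9,"tz":-0.5,"wx":0,"wy":0,"wz":-0.18,"jaw":0},
    {"tx":5.3,"ty":2.8,"tz":-0.5,"wx":0,"wy":0,"wz":-0.18,"jaw":0},
  ],
)

```text
t: 1.25
tool_pos: [0.3951, -0.2501, 0.2684]
tool_rot: [-2.548, -1.821, -0.008]
contact_force: [0.9, -0.6, -0.2]
opening: 0.0856
```

```bash
python3 - <<'E'
from h import *
need([.5085,-.188,.26],-.208)
E
```

```text
t 1.25 pos [ 0.3951 -0.2501  0.2684] yaw -0.3299 tilt [-0.0012  0.0106] F [ 0.93 -0.57 -0.16] open 0.0856
shift cm [9.54  8.725 0.888] turn [-0.004  -0.0099 -0.1219]
```

send_rows(
  series=[
    {"tx":4.5,"ty":3.8,"tz":0.3,"wx":0,"wy":0,"wz":-0.08,"jaw":0},
    {"tx":4.2,"ty":4.0,"tz":0.3,"wx":0,"wy":0,"wz":-0.04,"jaw":0},
    {"tx":0.5,"ty":0.5,"tz":0,"wx":0,"wy":0,"wz":0,"jaw":0},
    {"tx":0,"ty":0,"tz":0,"wx":0,"wy":0,"wz":0,"jaw":0},
  ],
)

```text
t: 1.75
tool_pos: [0.506, -0.1796, 0.263]
tool_rot: [-2.424, -1.986, -0.008]
contact_force: [-1.0, -0.2, -0.4]
opening: 0.0854
```

```bash
python3 - <<'E'
from h import *
need([.5085,-.188,.26],-.208)
c=cam('wrist')
im=snap('wrist','w3.png'); np.savez('w3.npz',K=c[0],R=c[1],t=c[2]);need([.5085,-.188,.26],-.208)
E
```

```text
t 1.75 pos [ 0.506  -0.1796  0.263 ] yaw -0.1983 tilt [-0.0008  0.0094] F [-1.01 -0.19 -0.45] open 0.0854
shift cm [-0.78   0.413  0.289] turn [-0.0027 -0.009   0.0097]
t 1.8 pos [ 0.5057 -0.1799  0.263 ] yaw -0.1992 tilt [-0.0006  0.0095] F [-0.21 -0.92 -0.01] open 0.0851
shift cm [-0.744  0.438  0.29 ] turn [-0.0025 -0.0092  0.0088]
```

View pics/w3.png

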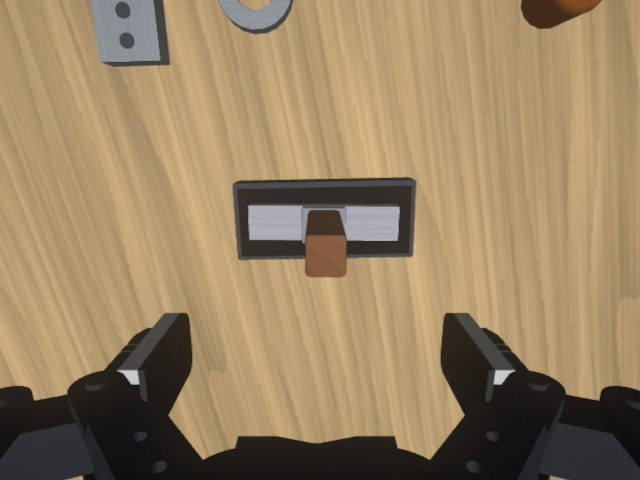

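Pad with the tamper is centred at about (325,218), and the handle top is at (326,256). The foot sits close to centred on the rubber and parallel to it. Next I measure it.

```bash
cat > pad.py <<'E'
from h import *
import sys
np.set_printoptions(precision=4,suppress=True)
def ana(fn,npz,roi,foot=True):
    I=cv2.imread(fn).astype(int); d=np.load(npz); c=(d['K'],d['R'],d['t'])
    x0,x1,y0,y1=roi
    def sub(m):
        k=np.zeros(m.shape,bool); k[y0:y1,x0:x1]=m[y0:y1,x0:x1]; return k
    def rep(nm,q,z):
        p=np.array([ray(c,*x,z) for x in q]); L=np.linalg.norm(np.roll(p,-1,0)-p,axis=1)
        i=np.argmax(L); e=[np.roll(p,-1,0)[j]-p[j] for j in range(4)]
        an=[(np.arctan(e[j][1]/e[j][0])) for j in (i,(i+2)%4)]
        print(nm,z,'ctr',p.mean(0)[:2],'L',L,'yaw',np.array(an))
    blk=sub((I.max(2)<95)&(I.max(2)-I.min(2)<22))
    q,a=quad(blk); print('block px',q.tolist())
    for z in (.028,.031,.034): rep('block',q,z)
    rub=sub((I.max(2)<56)&(I.max(2)-I.min(2)<22)); 
    try:
        q,a=quad(rub); print('rub px',q.tolist())
        for z in (.028,.031,.034): rep('rub',q,z)
    except Exception as e: print(e)
    if foot:
        ft=sub(I.min(2)>125); pts=np.argwhere(ft)[:,::-1].astype(np.float32); q=cv2.boxPoints(cv2.minAreaRect(pts)); print('foot px',q.tolist())
        for z in (.040,.043,.046): rep('foot',q,z)
    ht=sub((I[...,2]>95)&(I[...,2]>1.7*I[...,0])); 
    return I,c
E
python3 - <<'E'
from pad import *
I,c=ana('pics/w3.png','w3.npz',(225,425,170,265))
for p in[(238,220),(245,220),(325,265),(325,228),(280,222),(325,182),(335,185)]: print(p,I[p[1],p[0]])
m=np.zeros(I.shape[:2],bool); m[230:290,295:360]=((I[...,2]>95)&(I[...,2]>1.8*I[...,0]))[230:290,295:360]
print(np.argwhere(m)[:,::-1].min(0),np.argwhere(m)[:,::-1].max(0),m.sum())
for z in(.1395,.1425,.1455):print(z,ray(c,326,256,z))
E
```

```text
block px [[414.491455078125, 181.0], [411.4620361328125, 255.24154663085938], [238.609130859375, 257.7559509277344], [232.93531799316406, 181.0]]
block 0.028 ctr [ 0.5096 -0.1889] L [0.0671 0.1573 0.0696 0.1575] yaw [-0.198  -0.1823]
block 0.031 ctr [ 0.5096 -0.1883] L [0.0665 0.156  0.069  0.1562] yaw [-0.198  -0.1823]
block 0.034 ctr [ 0.5097 -0.1877] L [0.066  0.1547 0.0684 0.1549] yaw [-0.198  -0.1823]
rub px [[409.96685791015625, 186.07855224609375], [407.5438537597656, 251.86892700195312], [242.48890686035156, 254.88218688964844], [238.25677490234375, 189.27670288085938]]
rub 0.028 ctr [ 0.5094 -0.1903] L [0.0595 0.1499 0.0597 0.1496] yaw [-0.1784 -0.1794]
rub 0.031 ctr [ 0.5095 -0.1897] L [0.059  0.1487 0.0592 0.1483] yaw [-0.1784 -0.1794]
rub 0.034 ctr [ 0.5096 -0.1891] L [0.0585 0.1475 0.0587 0.1471] yaw [-0.1784 -0.1794]
foot px [[225.0, 170.0], [422.0, 170.0], [422.0, 264.0], [225.0, 264.0]]
foot 0.04 ctr [ 0.5093 -0.1853] L [0.1642 0.0822 0.1743 0.0823] yaw [-0.1974 -0.1981]
foot 0.043 ctr [ 0.5094 -0.1846] L [0.1628 0.0815 0.1728 0.0816] yaw [-0.1974 -0.1981]
foot 0.046 ctr [ 0.5095 -0.184 ] L [0.1614 0.0808 0.1713 0.0809] yaw [-0.1974 -0.1981]
(238, 220) [81 79 81]
(245, 220) [42 46 52]
(325, 265) [ 63  90 131]
(325, 228) [40 51 69]
(280, 222) [185 173 174]
(325, 182) [78 77 78]
(335, 185) [80 77 78]
[306 235] [346 276] 1667
0.1395 [ 0.5088 -0.1893  0.1395]
0.1425 [ 0.5089 -0.1885  0.1425]
0.1455 [ 0.509  -0.1876  0.1455]
```

```bash
python3 - <<'E'
from h import *
np.set_printoptions(precision=4,suppress=True)
I=cv2.imread('pics/w3.png').astype(int); d=np.load('w3.npz'); c=(d['K'],d['R'],d['t'])
ft=np.zeros(I.shape[:2],bool); ft[195:250,242:408]=(I.min(2)>120)[195:250,242:408]
pts=np.argwhere(ft)[:,::-1].astype(np.float32)
q,a=quad(cv2.morphologyEx(ft.astype(np.uint8),cv2.MORPH_CLOSE,np.ones((9,71)))); print(q.tolist())
for z in(.040,.043,.046):
    p=np.array([ray(c,*x,z) for x in q]); e=np.roll(p,-1,0)-p
    print(z,p.mean(0),np.linalg.norm(e,axis=1),np.arctan2(e[:,1],e[:,0]))
E
```

```text
[[398.74237060546875, 206.0], [397.0173645019531, 240.38961791992188], [249.50009155273438, 238.90042114257812], [247.4319305419922, 206.0]]
0.04 [ 0.5083 -0.1892  0.04  ] [0.0302 0.1285 0.0289 0.129 ] [-1.7672  2.9336  1.3918 -0.1978]
0.043 [ 0.5084 -0.1885  0.043 ] [0.03   0.1274 0.0287 0.1279] [-1.7672  2.9336  1.3918 -0.1978]
0.046 [ 0.5085 -0.1879  0.046 ] [0.0297 0.1263 0.0285 0.1268] [-1.7672  2.9336  1.3918 -0.1978]
```

```bash
python3 - <<'E'
from h import *
need([.5085,-.1888,.103],-.203)
E
```

```text
t 1.8 pos [ 0.5057 -0.1799  0.263 ] yaw -0.1992 tilt [-0.0006  0.0095] F [-0.21 -0.92 -0.01] open 0.0851
shift cm [-0.968  0.492 15.988] turn [-0.0025 -0.0092  0.0038]
```

send_rows(
  series=[
    {"tx":-0.9,"ty":0.5,"tz":4,"wx":-0.0025,"wy":-0.009,"wz":0.004,"jaw":0},
    {"tx":0,"ty":0,"tz":1,"wx":0,"wy":0,"wz":0,"jaw":0},
    {"tx":0,"ty":0,"tz":0,"wx":0,"wy":0,"wz":0,"jaw":0},
  ],
)

```text
t: 2.17
tool_pos: [0.5071, -0.1924, 0.214]
tool_rot: [2.438, 1.976, 0.001]
contact_force: [0.3, -0.4, 0.6]
opening: 0.0857
```

```bash
python3 - <<'E'
from h import *
need([.5085,-.1888,.103],-.203)
E
```

```text
t 2.17 pos [ 0.5071 -0.1924  0.214 ] yaw -0.2087 tilt [ 0.0026 -0.0019] F [ 0.25 -0.43  0.64] open 0.0857
shift cm [ 0.395  0.034 11.1  ] turn [ 0.0029  0.0013 -0.0057]
```

send_rows(
  series=[
    {"tx":0.35,"ty":0,"tz":3,"wx":0.002,"wy":0.001,"wz":-0.005,"jaw":0},
    {"tx":0,"ty":0,"tz":2,"wx":0,"wy":0,"wz":0,"jaw":0},
    {"tx":0,"ty":0,"tz":0,"wx":0,"wy":0,"wz":0,"jaw":0},
  ],
)

```text
t: 2.55
tool_pos: [0.509, -0.191, 0.1675]
tool_rot: [2.432, 1.977, 0.005]
contact_force: [0.9, 0.2, -0.6]
opening: 0.0856
```

```bash
python3 - <<'E'
from h import *
need([.5085,-.1888,.103],-.203)
E
```

```text
t 2.55 pos [ 0.509  -0.191   0.1675] yaw -0.2059 tilt [ 0.007  -0.0038] F [ 0.87  0.18 -0.55] open 0.0856
shift cm [ 0.221 -0.145  6.451] turn [ 0.0076  0.0023 -0.0029]
```

send_rows(
  series=[
    {"tx":0.2,"ty":-0.12,"tz":3,"wx":0.006,"wy":0.002,"wz":-0.003,"jaw":0},
    {"tx":0,"ty":0,"tz":2.0,"wx":0,"wy":0,"wz":0,"jaw":0},
    {"tx":0,"ty":0,"tz":0.8,"wx":0,"wy":0,"wz":0,"jaw":0},
    {"tx":0,"ty":0,"tz":0,"wx":0,"wy":0,"wz":0,"jaw":0},
  ],
)

```text
t: 3.05
tool_pos: [0.5122, -0.1913, 0.115]
tool_rot: [2.427, 1.977, 0.007]
contact_force: [-0.2, 0.4, 1.1]
opening: 0.0855
```

```bash
python3 - <<'E'
from h import *
need([.5085,-.1888,.103],-.203)
c=cam('wrist')
im=snap('wrist','w4.png'); np.savez('w4.npz',K=c[0],R=c[1],t=c[2]);print(ctrl.get_obs()['wrist_torque'])
E
```

```text
t 3.05 pos [ 0.5122 -0.1913  0.115 ] yaw -0.2034 tilt [ 0.0105 -0.0055] F [-0.18  0.42  1.12] open 0.0855
shift cm [ 0.175 -0.424  1.191] turn [ 0.0114  0.0033 -0.0005]
[-0.00961045  0.01373637  0.02670406]
```

View pics/w4.png

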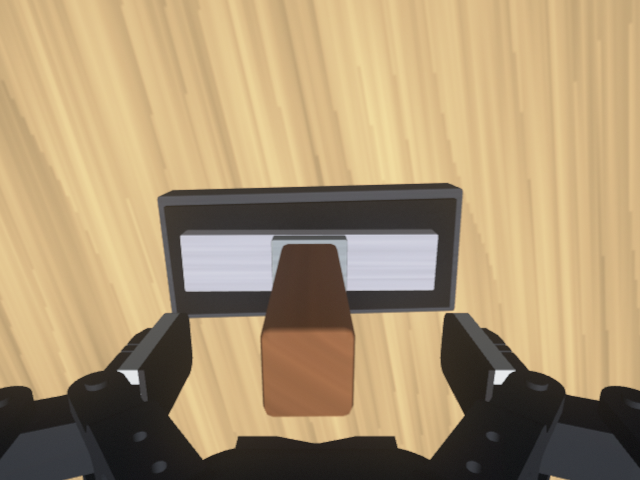

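The handle stands between the jaws at (308,372), about 4 mm left of the jaw centre, which matches the computed shift.

send_rows(
  series=[
    {"tx":0.15,"ty":-0.45,"tz":0.9,"wx":0.014,"wy":0.004,"wz":0,"jaw":0},
    {"tx":0,"ty":0,"tz":0,"wx":0,"wy":0,"wz":0,"jaw":0},
    {"tx":0,"ty":0,"tz":0,"wx":0,"wy":0,"wz":0,"jaw":0},
  ],
)

```text
t: 3.48
tool_pos: [0.5095, -0.1897, 0.1083]
tool_rot: [2.435, 1.984, 0.001]
contact_force: [0.3, -0.1, -0.8]
opening: 0.0853
```

```bash
python3 - <<'E'
from h import *
need([.5085,-.1888,.103],-.203)
E
```

```text
t 3.48 pos [ 0.5095 -0.1897  0.1083] yaw -0.2034 tilt [ 0.001  -0.0006] F [ 0.27 -0.08 -0.81] open 0.0853
shift cm [ 0.067 -0.117  0.526] turn [ 0.0011  0.0004 -0.0004]
```

send_rows(
  series=[
    {"tx":0.06,"ty":-0.11,"tz":0.5,"wx":0.001,"wy":0,"wz":0,"jaw":0},
    {"tx":0,"ty":0,"tz":0,"wx":0,"wy":0,"wz":0,"jaw":0.4},
    {"tx":0,"ty":0,"tz":0,"wx":0,"wy":0,"wz":0,"jaw":0.9},
    {"tx":0,"ty":0,"tz":0,"wx":0,"wy":0,"wz":0,"jaw":0.9},
    {"tx":0,"ty":0,"tz":0,"wx":0,"wy":0,"wz":0,"jaw":0.9},
  ],
  squeeze=80,
)

```text
t: 4.1
tool_pos: [0.5089, -0.189, 0.1034]
tool_rot: [2.435, 1.984, 0.0]
contact_force: [0.8, 0.0, -0.0]
opening: 0.0251
```

```bash
python3 - <<'E'
from h import *
need([.5085,-.1888,.103],-.203);print(ctrl.get_obs()['wrist_torque'])
E
```

```text
t 4.1 pos [ 0.5089 -0.189   0.1034] yaw -0.2034 tilt [ 0.001  -0.0008] F [ 0.85  0.03 -0.01] open 0.0251
shift cm [ 0.011 -0.043  0.041] turn [ 0.0011  0.0006 -0.0004]
[ 0.08780943 -0.06319625  0.01759876]
```

send_rows(
  series=[
    {"tx":0,"ty":0,"tz":-0.5,"wx":0,"wy":0,"wz":0,"jaw":0.9},
    {"tx":0,"ty":0,"tz":-2.5,"wx":0,"wy":0,"wz":0,"jaw":0.9},
    {"tx":0,"ty":0,"tz":-4,"wx":0,"wy":0,"wz":0,"jaw":0.9},
    {"tx":0,"ty":0,"tz":-4,"wx":0,"wy":0,"wz":0,"jaw":0.9},
    {"tx":0,"ty":0,"tz":0,"wx":0,"wy":0,"wz":0,"jaw":0.9},
  ],
)

```text
t: 4.72
tool_pos: [0.5051, -0.187, 0.2104]
tool_rot: [-2.427, -1.978, 0.008]
contact_force: [-0.1, -0.3, -4.4]
opening: 0.0254
```

```bash
python3 - <<'E'
from h import *
need([.5243,.165,.24],-1.472);print(ctrl.get_obs()['wrist_torque'])
c=cam('wrist')
im=snap('wrist','w5.png'); np.savez('w5.npz',K=c[0],R=c[1],t=c[2])
E
```

```text
t 4.72 pos [ 0.5051 -0.187   0.2104] yaw -0.2034 tilt [-0.0104  0.005 ] F [-0.08 -0.26 -4.43] open 0.0254
shift cm [34.873 -5.269 -2.806] turn [-0.0114  0.0047  1.2685]
[ 0.02246946 -0.07705402  0.04285584]
```

View pics/w5.png

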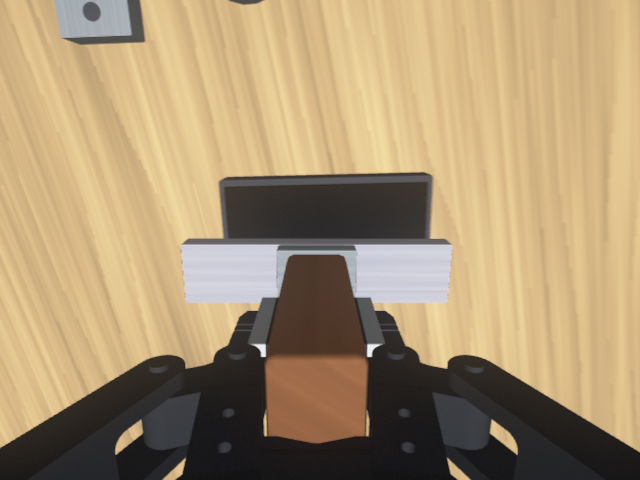

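The tamper hangs level in the grip, weighing about 4.4 N, with the foot at rows 241–302 parallel to the jaws. I carry it to the bin, turning on the way.

send_rows(
  series=[
    {"tx":4.9,"ty":-0.75,"tz":-0.6,"wx":-0.011,"wy":0.005,"wz":0.18,"jaw":0.9},
    {"tx":4.7,"ty":-1.6,"tz":-0.6,"wx":0,"wy":0,"wz":0.18,"jaw":0.9},
    {"tx":4.4,"ty":-2.4,"tz":-0.6,"wx":0,"wy":0,"wz":0.18,"jaw":0.9},
    {"tx":3.9,"ty":-3.2,"tz":-0.5,"wx":0,"wy":0,"wz":0.18,"jaw":0.9},
    {"tx":3.2,"ty":-3.8,"tz":-0.3,"wx":0,"wy":0,"wz":0.18,"jaw":0.9},
  ],
)

```text
t: 5.4
tool_pos: [0.5122, 0.0615, 0.2184]
tool_rot: [-3.041, -0.705, 0.036]
contact_force: [0.6, 0.4, -4.2]
opening: 0.0252
```

```bash
python3 - <<'E'
from h import *
need([.5243,.165,.24],-1.472)
E
```

```text
t 5.4 pos [0.5122 0.0615 0.2184] yaw -1.1154 tilt [-0.0273  0.0144] F [ 0.61  0.41 -4.2 ] open 0.0252
shift cm [ 5.599 -8.818 -2.038] turn [-0.0215  0.0225  0.3568]
```

send_rows(
  series=[
    {"tx":1.5,"ty":-5,"tz":-0.7,"wx":-0.02,"wy":0.02,"wz":0.18,"jaw":0.9},
    {"tx":0,"ty":-4.5,"tz":-0.7,"wx":0,"wy":0,"wz":0.16,"jaw":0.9},
    {"tx":-1,"ty":0,"tz":-0.5,"wx":0,"wy":0,"wz":0,"jaw":0.9},
    {"tx":0,"ty":0,"tz":0,"wx":0,"wy":0,"wz":0,"jaw":0.9},
    {"tx":0,"ty":0,"tz":0,"wx":0,"wy":0,"wz":0,"jaw":0.9},
  ],
)

```text
t: 6.02
tool_pos: [0.4746, 0.1547, 0.2234]
tool_rot: [-3.134, -0.193, 0.04]
contact_force: [-0.4, -0.4, -4.1]
opening: 0.0254
```

```bash
python3 - <<'E'
from h import *
need([.47,.16,.24],-1.472)
c=cam('wrist')
im=snap('wrist','w6.png'); np.savez('w6.npz',K=c[0],R=c[1],t=c[2]);need([.47,.16,.24],-1.472)
E
```

```text
t 6.03 pos [0.4746 0.1547 0.2234] yaw -1.4477 tilt [-0.0253 -0.    ] F [-0.42 -0.43 -4.08] open 0.0254
shift cm [-0.437 -0.583 -1.649] turn [-0.0028  0.0252  0.0244]
t 6.08 pos [0.4746 0.1546 0.2234] yaw -1.4481 tilt [-0.0256 -0.0001] F [-0.11 -0.02 -4.99] open 0.0252
shift cm [-0.437 -0.596 -1.651] turn [-0.0028  0.0254  0.0239]
```

View pics/w6.png

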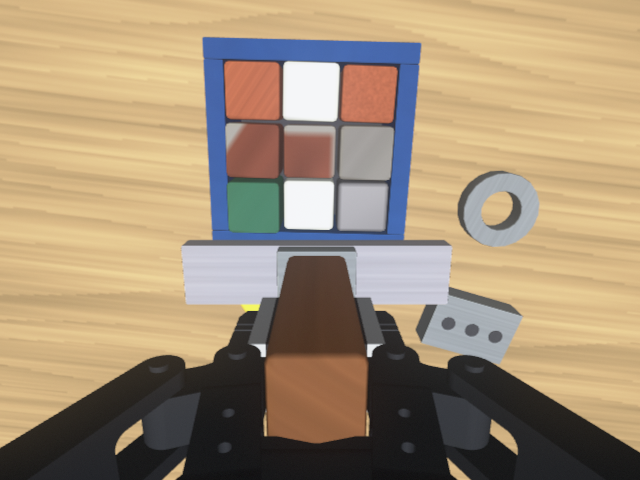

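```bash
cat > bin.py <<'E'
from h import *
np.set_printoptions(precision=4,suppress=True)
def binm(fn,npz,ylim,zs=(.071,.0743,.077)):
    I=cv2.imread(fn).astype(int); d=np.load(npz); c=(d['K'],d['R'],d['t'])
    m=(I[...,0]>110)&(I[...,0]>1.7*I[...,2])&(I[...,0]>1.35*I[...,1]); m[ylim:]=0
    ys,xs=np.nonzero(m); r0,r1=ys.min(),ys.max()
    mid=(xs.min()+xs.max())//2
    L=[];Rr=[];F=[];FI=[]
    for r in range(r0+12,r1-3):
        k=np.nonzero(m[r])[0]
        if len(k)>5: L.append((k[0]-.5,r)); Rr.append((k[-1]+.5,r))
    for x in range(xs.min()+15,xs.max()-15):
        k=np.nonzero(m[:,x])[0]
        if len(k): F.append((x,k[0]-.5))
    for z in zs:
        f={}
        for nm,P in(('L',L),('R',Rr),('F',F)):
            W=np.array([ray(c,*p,z)[:2] for p in P]).astype(np.float32)
            f[nm]=cv2.fitLine(W,cv2.DIST_HUBER,0,.0005,.001).ravel()
        def X(a,b):
            s=np.linalg.solve([[a[0],-b[0]],[a[1],-b[1]]],[b[2]-a[2],b[3]-a[3]]); return a[2:]+s[0]*a[:2]
        tl,tr=X(f['L'],f['F']),X(f['R'],f['F'])
        yw=[np.arctan(f['L'][1]/f['L'][0]),np.arctan(f['R'][1]/f['R'][0]),np.arctan(-f['F'][0]/f['F'][1])]
        y=np.mean(yw); n=np.array([np.cos(y),np.sin(y)])
        print(z,'tl',tl,'tr',tr,'width',np.linalg.norm(tl-tr),'yaws',np.array(yw),'centre',(tl+tr)/2-.066*n)
    return I,c
E
python3 - <<'E'
from bin import *
I,c=binm('pics/w6.png','w6.npz',235)
o=ctrl.get_obs();R=Rn.from_rotvec(o['tool_rot']).as_matrix();p=np.array(o['tool_pos'])
print('tcp->pred foot corners px')
for dz in(.0604,.0724):
  for x,y in((.015,.064),(.015,-.064)): print(dz,proj(c,p+R@np.array([x,y,dz])))
E
```

```text
0.071 tl [0.5818 0.2379] tr [0.5949 0.1058] width 0.13269071 yaws [0.0985 0.0989 0.0983] centre [0.5227 0.1653]
0.0743 tl [0.5814 0.237 ] tr [0.5943 0.1065] width 0.13113762 yaws [0.0985 0.0989 0.0983] centre [0.5222 0.1652]
0.077 tl [0.5811 0.2363] tr [0.5938 0.107 ] width 0.12986703 yaws [0.0985 0.0989 0.0983] centre [0.5217 0.1652]
tcp->pred foot corners px
0.0604 [451.3087 242.7872]
0.0604 [180.4286 242.6931]
0.0724 [443.8793 236.4624]
0.0724 [187.8761 236.3735]
```

```bash
python3 - <<'E'
from h import *
need([.4872,.1615,.19],-1.4723)
E
```

```text
t 6.08 pos [0.4746 0.1546 0.2234] yaw -1.4481 tilt [-0.0256 -0.0001] F [-0.11 -0.02 -4.99] open 0.0252
shift cm [ 1.415 -0.52   3.304] turn [-0.0028  0.0254  0.0242]
```

send_rows(
  series=[
    {"tx":0.9,"ty":-0.3,"tz":1,"wx":-0.003,"wy":0.025,"wz":0.024,"jaw":0.9},
    {"tx":0,"ty":0,"tz":0.8,"wx":0,"wy":0,"wz":0,"jaw":0.9},
    {"tx":0,"ty":0,"tz":0,"wx":0,"wy":0,"wz":0,"jaw":0.9},
  ],
)

```text
t: 6.45
tool_pos: [0.4836, 0.1562, 0.2034]
tool_rot: [3.137, 0.149, -0.003]
contact_force: [-0.1, 0.5, -4.6]
opening: 0.0249
```

```bash
python3 - <<'E'
from h import *
need([.4872,.1615,.19],-1.4723)
E
```

```text
t 6.45 pos [0.4836 0.1562 0.2034] yaw -1.4757 tilt [-0.002  -0.0011] F [-0.09  0.45 -4.57] open 0.0249
shift cm [ 0.41  -0.49   1.342] turn [ 0.0009  0.002  -0.0034]
```

send_rows(
  series=[
    {"tx":0.35,"ty":-0.5,"tz":0.6,"wx":0.001,"wy":0.003,"wz":-0.003,"jaw":0.9},
    {"tx":0,"ty":0,"tz":0.3,"wx":0,"wy":0,"wz":0,"jaw":0.9},
    {"tx":0,"ty":0,"tz":0,"wx":0,"wy":0,"wz":0,"jaw":0.9},
  ],
)

```text
t: 6.82
tool_pos: [0.4872, 0.1615, 0.1943]
tool_rot: [-3.137, -0.154, -0.002]
contact_force: [-0.4, 0.5, -4.7]
opening: 0.0255
```

```bash
python3 - <<'E'
from h import *
need([.4872,.1615,.18],-1.4723);print(ctrl.get_obs()['wrist_torque'])
c=cam('wrist')
im=snap('wrist','w7.png'); np.savez('w7.npz',K=c[0],R=c[1],t=c[2])
E
```

```text
t 6.83 pos [0.4872 0.1615 0.1943] yaw -1.4728 tilt [0.0014 0.0004] F [-0.38  0.49 -4.75] open 0.0255
shift cm [ 0.002 -0.     1.43 ] turn [-0.0003 -0.0014 -0.0005]
[-0.02610269 -0.02085652 -0.01018835]
```

View pics/w7.png

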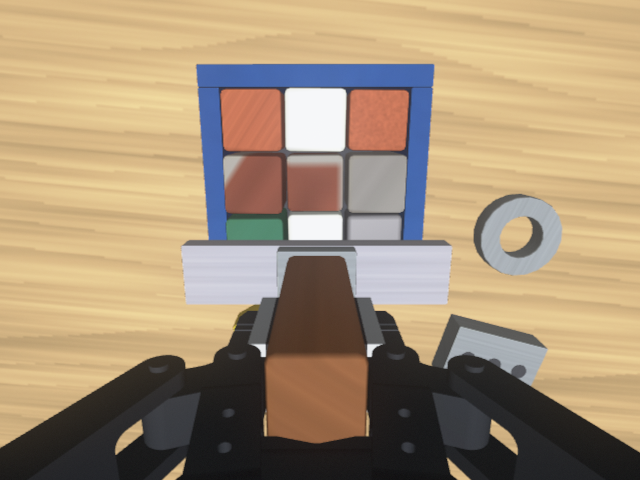

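Foot is at 182–451 (centre 316.5) and the bin walls at about 208 and 425, so they line up laterally. I'll re-measure the bin from this level pose.

```bash
python3 - <<'E'
from bin import *
I,c=binm('pics/w7.png','w7.npz',238)
# stone row gaps: far/mid boundary & positions along column of white stone / grey
for col in (265,395):
    print(col,[int(v) for v in I[85:245,col].sum(1)//3][::1])
E
```

```text
0.071 tl [0.5817 0.2381] tr [0.5947 0.1057] width 0.1330213 yaws [0.0986 0.0992 0.0978] centre [0.5225 0.1654]
0.0743 tl [0.5814 0.2371] tr [0.5942 0.1065] width 0.13129811 yaws [0.0986 0.0992 0.0978] centre [0.5221 0.1653]
0.077 tl [0.5811 0.2364] tr [0.5938 0.1071] width 0.12988836 yaws [0.0986 0.0992 0.0978] centre [0.5217 0.1653]
265 [118, 106, 62, 78, 115, 142, 140, 140, 138, 139, 139, 139, 139, 138, 136, 135, 133, 135, 136, 137, 138, 140, 139, 138, 139, 140, 140, 141, 139, 141, 141, 142, 142, 143, 141, 140, 138, 137, 135, 135, 136, 136, 137, 136, 138, 140, 141, 143, 143, 141, 142, 140, 139, 138, 139, 136, 137, 137, 138, 141, 143, 143, 141, 141, 138, 119, 81, 78, 68, 67, 68, 88, 104, 103, 104, 103, 103, 103, 102, 103, 103, 103, 102, 103, 103, 104, 104, 104, 105, 104, 104, 105, 106, 106, 106, 108, 108, 107, 108, 108, 109, 108, 110, 110, 110, 110, 110, 111, 110, 110, 110, 111, 111, 111, 111, 111, 110, 110, 111, 110, 111, 110, 109, 109, 110, 108, 108, 105, 92, 60, 65, 64, 67, 76, 97, 113, 113, 112, 112, 113, 112, 112, 112, 113, 114, 113, 113, 113, 112, 113, 111, 112, 111, 113, 111, 103, 103, 105, 105, 105]
395 [117, 105, 59, 60, 77, 118, 146, 145, 143, 139, 136, 135, 135, 135, 136, 137, 139, 141, 142, 143, 143, 144, 141, 137, 135, 135, 136, 139, 141, 139, 140, 140, 140, 139, 140, 139, 139, 135, 134, 132, 135, 134, 135, 136, 136, 137, 136, 134, 134, 133, 135, 137, 137, 138, 135, 134, 133, 132, 134, 135, 133, 130, 127, 132, 127, 98, 61, 70, 82, 90, 125, 155, 159, 160, 159, 159, 159, 158, 158, 158, 158, 158, 158, 159, 159, 159, 159, 160, 160, 160, 160, 160, 159, 161, 161, 161, 162, 162, 162, 163, 164, 163, 165, 165, 165, 165, 166, 165, 166, 166, 167, 166, 167, 166, 167, 166, 166, 168, 167, 168, 168, 168, 168, 168, 168, 168, 164, 135, 70, 84, 117, 143, 155, 168, 180, 187, 186, 186, 185, 185, 185, 185, 183, 184, 184, 184, 182, 183, 182, 182, 182, 182, 181, 180, 167, 114, 103, 105, 105, 102]
```

send_rows(
  series=[
    {"tx":-0.03,"ty":0,"tz":1.5,"wx":0,"wy":-0.001,"wz":0,"jaw":0.9},
    {"tx":0,"ty":0,"tz":0.8,"wx":0,"wy":0,"wz":0,"jaw":0.9},
    {"tx":0,"ty":0,"tz":0,"wx":0,"wy":0,"wz":0,"jaw":0.9},
    {"tx":0,"ty":0,"tz":0,"wx":0,"wy":0,"wz":0,"jaw":0.9},
  ],
)

```text
t: 7.38
tool_pos: [0.4867, 0.1615, 0.1696]
tool_rot: [-3.138, -0.154, -0.0]
contact_force: [-0.9, -0.8, -3.4]
opening: 0.0248
```

```bash
python3 - <<'E'
from h import *
need([.4867,.1618,.146],-1.4723);print(ctrl.get_obs()['wrist_torque'])
E
```

```text
t 7.38 pos [0.4867 0.1615 0.1696] yaw -1.4726 tilt [0.0001 0.0003] F [-0.92 -0.78 -3.44] open 0.0248
shift cm [ 0.005 -0.028  2.358] turn [-0.0003 -0.0002 -0.0003]
[ 0.01758487 -0.05042998 -0.00538471]
```

send_rows(
  series=[
    {"tx":0,"ty":0,"tz":0.3,"wx":0,"wy":0,"wz":0,"jaw":0.9},
    {"tx":0,"ty":0,"tz":0.3,"wx":0,"wy":0,"wz":0,"jaw":0.9},
    {"tx":0,"ty":0,"tz":0.1,"wx":0,"wy":0,"wz":0,"jaw":0.9},
    {"tx":0,"ty":0,"tz":0.1,"wx":0,"wy":0,"wz":0,"jaw":0.9},
  ],
)

```text
t: 7.88
tool_pos: [0.4872, 0.1616, 0.1619]
tool_rot: [-3.137, -0.154, -0.003]
contact_force: [-0.1, 0.1, -4.1]
opening: 0.0253
```

```bash
python3 - <<'E'
from h import *
need([.4867,.1618,.146],-1.4723);print(ctrl.get_obs()['wrist_torque'])
E
```

```text
t 7.88 pos [0.4872 0.1616 0.1619] yaw -1.4726 tilt [0.0017 0.0006] F [-0.08  0.13 -4.07] open 0.0253
shift cm [-0.05  -0.026  1.591] turn [-0.0004 -0.0017 -0.0003]
[-0.00526347 -0.0171258   0.00759743]
```

send_rows(
  series=[
    {"tx":-0.05,"ty":0,"tz":0.1,"wx":0,"wy":-0.002,"wz":0,"jaw":0.9},
    {"tx":0,"ty":0,"tz":0.1,"wx":0,"wy":0,"wz":0,"jaw":0.9},
    {"tx":0,"ty":0,"tz":0.1,"wx":0,"wy":0,"wz":0,"jaw":0.9},
  ],
)

```text
t: 8.25
tool_pos: [0.4868, 0.1616, 0.1589]
tool_rot: [-3.137, -0.154, 0.0]
contact_force: [0.2, 1.0, -3.6]
opening: 0.0252
```

```bash
cat > s.py <<'E'
from h import *
import sys
need([float(sys.argv[1]),float(sys.argv[2]),.146],-1.4723);print('torque',np.round(ctrl.get_obs()['wrist_torque'],3))
E
python3 s.py .4867 .1618
```

```text
t 8.25 pos [0.4868 0.1616 0.1589] yaw -1.4726 tilt [-0.0001  0.0004] F [ 0.16  1.   -3.56] open 0.0252
shift cm [-0.006 -0.024  1.289] turn [-0.0004  0.0001 -0.0003]
torque [-0.02   0.006  0.009]
```

send_rows(
  series=[
    {"tx":0,"ty":0,"tz":0.1,"wx":0,"wy":-0.0005,"wz":0,"jaw":0.9},
    {"tx":0,"ty":0,"tz":0.1,"wx":0,"wy":0,"wz":0,"jaw":0.9},
  ],
)

```text
t: 8.5
tool_pos: [0.487, 0.1616, 0.1571]
tool_rot: [-3.137, -0.154, -0.0]
contact_force: [0.3, -0.6, -1.4]
opening: 0.0255
```

```bash
python3 s.py .4867 .1618
```

```text
t 8.5 pos [0.487  0.1616 0.1571] yaw -1.4726 tilt [0.     0.0004] F [ 0.3  -0.65 -1.41] open 0.0255
shift cm [-0.03  -0.024  1.107] turn [-0.0004 -0.     -0.0003]
torque [-0.023  0.018 -0.038]
```

send_rows(
  series=[
    {"tx":0,"ty":0,"tz":0.1,"wx":0,"wy":0,"wz":0,"jaw":0.9},
    {"tx":0,"ty":0,"tz":0.1,"wx":0,"wy":0,"wz":0,"jaw":0.9},
  ],
)

```text
t: 8.75
tool_pos: [0.4875, 0.1616, 0.1571]
tool_rot: [-3.137, -0.154, -0.001]
contact_force: [-3.1, -1.1, 2.4]
opening: 0.0249
```

```bash
python3 s.py .4867 .1618
```

```text
t 8.75 pos [0.4875 0.1616 0.1571] yaw -1.4724 tilt [0.0007 0.0005] F [-3.13 -1.1   2.41] open 0.0249
shift cm [-0.081 -0.027  1.105] turn [-0.0004 -0.0008 -0.0001]
torque [-0.037  0.687  0.146]
```

send_rows(
  series=[
    {"tx":-0.08,"ty":0,"tz":0.15,"wx":0,"wy":-0.001,"wz":0,"jaw":0.9},
    {"tx":-0.04,"ty":0,"tz":0.15,"wx":0,"wy":0,"wz":0,"jaw":0.9},
  ],
)

```text
t: 9.0
tool_pos: [0.4871, 0.1616, 0.1554]
tool_rot: [-3.137, -0.155, -0.003]
contact_force: [-0.9, -0.2, 2.7]
opening: 0.0252
```

```bash
python3 s.py .4867 .1618
```

```text
t 9.0 pos [0.4871 0.1616 0.1554] yaw -1.4724 tilt [0.002  0.0006] F [-0.89 -0.25  2.66] open 0.0252
shift cm [-0.04  -0.025  0.943] turn [-0.0004 -0.002  -0.0001]
torque [-0.031  0.477  0.07 ]
```

send_rows(
  series=[
    {"tx":-0.04,"ty":0,"tz":0.15,"wx":0,"wy":-0.002,"wz":0,"jaw":0.9},
    {"tx":-0.04,"ty":0,"tz":0.15,"wx":0,"wy":-0.001,"wz":0,"jaw":0.9},
  ],
)

```text
t: 9.25
tool_pos: [0.487, 0.1615, 0.1529]
tool_rot: [-3.137, -0.154, -0.002]
contact_force: [-1.3, -0.6, 2.9]
opening: 0.0251
```

```bash
python3 s.py .4867 .1618
```

```text
t 9.25 pos [0.487  0.1615 0.1529] yaw -1.4725 tilt [0.0012 0.0006] F [-1.26 -0.64  2.91] open 0.0251
shift cm [-0.033 -0.028  0.693] turn [-0.0005 -0.0012 -0.0002]
torque [-0.009  0.125 -0.025]
```

send_rows(
  series=[
    {"tx":-0.04,"ty":0,"tz":0.15,"wx":0,"wy":-0.002,"wz":0,"jaw":0.9},
    {"tx":-0.03,"ty":0,"tz":0.15,"wx":0,"wy":-0.001,"wz":0,"jaw":0.9},
  ],
)

```text
t: 9.5
tool_pos: [0.487, 0.1616, 0.1501]
tool_rot: [-3.137, -0.154, -0.0]
contact_force: [-0.9, -0.8, 2.9]
opening: 0.0251
```

```bash
python3 s.py .4867 .1618
```

```text
t 9.5 pos [0.487  0.1616 0.1501] yaw -1.4727 tilt [0.     0.0006] F [-0.9  -0.77  2.91] open 0.0251
shift cm [-0.031 -0.027  0.413] turn [-0.0006 -0.0001 -0.0004]
torque [-0.015  0.02   0.009]
```

send_rows(
  series=[
    {"tx":-0.03,"ty":0,"tz":0.12,"wx":0,"wy":-0.001,"wz":0,"jaw":0.9},
    {"tx":-0.03,"ty":0,"tz":0.12,"wx":0,"wy":0,"wz":0,"jaw":0.9},
  ],
)

```text
t: 9.75
tool_pos: [0.4869, 0.1615, 0.1478]
tool_rot: [-3.137, -0.154, -0.001]
contact_force: [0.1, -1.5, 2.8]
opening: 0.0252
```

```bash
python3 s.py .4867 .1618
```

```text
t 9.75 pos [0.4869 0.1615 0.1478] yaw -1.4729 tilt [0.0003 0.0007] F [ 0.13 -1.5   2.79] open 0.0252
shift cm [-0.017 -0.029  0.181] turn [-0.0007 -0.0004 -0.0006]
torque [-0.027 -0.035  0.003]
```

send_rows(
  series=[
    {"tx":-0.02,"ty":0,"tz":0.1,"wx":0,"wy":0,"wz":0,"jaw":0.9},
    {"tx":-0.02,"ty":0,"tz":0.1,"wx":0,"wy":0,"wz":0,"jaw":0.9},
  ],
)

```text
t: 10.0
tool_pos: [0.4868, 0.1615, 0.1461]
tool_rot: [-3.137, -0.154, -0.002]
contact_force: [-1.5, -0.4, 6.7]
opening: 0.025
```

```bash
python3 s.py .4867 .1618
```

```text
t 10.0 pos [0.4868 0.1615 0.1461] yaw -1.4729 tilt [0.0012 0.0008] F [-1.47 -0.43  6.74] open 0.025
shift cm [-0.009 -0.026  0.007] turn [-0.0007 -0.0013 -0.0006]
torque [-0.081  0.13  -0.006]
```

send_rows(
  series=[
    {"tx":-0.02,"ty":0,"tz":0.1,"wx":0,"wy":-0.001,"wz":0,"jaw":0.9},
    {"tx":-0.02,"ty":0,"tz":0.12,"wx":0,"wy":0,"wz":0,"jaw":0.9},
  ],
)

```text
t: 10.25
tool_pos: [0.4869, 0.1616, 0.1461]
tool_rot: [-3.137, -0.154, -0.002]
contact_force: [-2.2, -1.9, 8.8]
opening: 0.0249
```

```bash
python3 s.py .4867 .1618
```

```text
t 10.25 pos [0.4869 0.1616 0.1461] yaw -1.4727 tilt [0.001  0.0006] F [-2.18 -1.87  8.76] open 0.0249
shift cm [-0.021 -0.024  0.006] turn [-0.0005 -0.001  -0.0004]
torque [-0.17   0.458  0.01 ]
```

z has stopped at 0.1461 and the force is now rising: the foot is on the rim, with 7 N of it from the green stone. I build up to about 10 N on the rim and stay there.

send_rows(
  series=[
    {"tx":-0.03,"ty":0,"tz":0.16,"wx":0,"wy":-0.001,"wz":0,"jaw":0.9},
    {"tx":-0.03,"ty":0,"tz":0.18,"wx":0,"wy":0,"wz":0,"jaw":0.9},
  ],
)

```text
t: 10.5
tool_pos: [0.487, 0.1616, 0.1461]
tool_rot: [-3.138, -0.154, -0.001]
contact_force: [-3.8, -2.4, 11.2]
opening: 0.0251
```

```bash
python3 s.py .4867 .1618
```

```text
t 10.5 pos [0.487  0.1616 0.1461] yaw -1.4727 tilt [0.0009 0.0002] F [-3.75 -2.44 11.19] open 0.0251
shift cm [-0.03  -0.023  0.008] turn [-0.0002 -0.0009 -0.0004]
torque [-0.132  0.753 -0.034]
```

send_rows(
  series=[
    {"tx":-0.05,"ty":0,"tz":0.2,"wx":0,"wy":0,"wz":0,"jaw":0.9},
    {"tx":-0.05,"ty":0,"tz":0.2,"wx":0,"wy":0,"wz":0,"jaw":0.9},
  ],
)

```text
t: 10.75
tool_pos: [0.4869, 0.1616, 0.1461]
tool_rot: [3.138, 0.154, 0.004]
contact_force: [-3.8, -2.7, 11.8]
opening: 0.0253
```

```bash
python3 s.py .4867 .1618
```

```text
t 10.75 pos [0.4869 0.1616 0.1461] yaw -1.4727 tilt [0.0023 0.0001] F [-3.84 -2.67 11.77] open 0.0253
shift cm [-0.02  -0.025  0.008] turn [ 0.0001 -0.0023 -0.0004]
torque [-0.137  0.717 -0.013]
```

send_rows(
  series=[
    {"tx":-0.05,"ty":0,"tz":0.23,"wx":0,"wy":-0.002,"wz":0,"jaw":0.9},
    {"tx":-0.05,"ty":0,"tz":0.23,"wx":0,"wy":0,"wz":0,"jaw":0.9},
    {"tx":-0.05,"ty":0,"tz":0.23,"wx":0,"wy":0,"wz":0,"jaw":0.9},
  ],
)

```text
t: 11.12
tool_pos: [0.4869, 0.1616, 0.1461]
tool_rot: [3.138, 0.154, 0.004]
contact_force: [-4.0, -2.2, 12.6]
opening: 0.0251
```

```bash
python3 s.py .4867 .1618
```

```text
t 11.12 pos [0.4869 0.1616 0.1461] yaw -1.4726 tilt [ 0.0026 -0.0001] F [-4.01 -2.21 12.55] open 0.0251
shift cm [-0.021 -0.021  0.006] turn [ 0.0004 -0.0026 -0.0003]
torque [-0.106  0.868 -0.031]
```

send_rows(
  series=[
    {"tx":-0.05,"ty":0,"tz":0.25,"wx":0,"wy":-0.002,"wz":0,"jaw":0.9},
    {"tx":-0.05,"ty":0,"tz":0.25,"wx":0,"wy":0,"wz":0,"jaw":0.9},
    {"tx":-0.05,"ty":0,"tz":0.25,"wx":0,"wy":0,"wz":0,"jaw":0.9},
    {"tx":-0.05,"ty":0,"tz":0.25,"wx":0,"wy":0,"wz":0,"jaw":0.9},
  ],
)

```text
t: 11.62
tool_pos: [0.4869, 0.1616, 0.146]
tool_rot: [3.137, 0.154, 0.005]
contact_force: [-5.4, -2.3, 13.6]
opening: 0.0252
```

```bash
python3 s.py .4867 .1618
```

```text
t 11.62 pos [0.4869 0.1616 0.146 ] yaw -1.4727 tilt [ 0.0031 -0.0004] F [-5.39 -2.3  13.55] open 0.0252
shift cm [-0.018 -0.024  0.003] turn [ 0.0007 -0.0031 -0.0004]
torque [-0.086  1.004 -0.069]
```

The near row bears about 10.7 N on the rim. I lift off.

send_rows(
  series=[
    {"tx":-0.02,"ty":0,"tz":-0.05,"wx":0,"wy":-0.003,"wz":0,"jaw":0.9},
    {"tx":0,"ty":0,"tz":-1,"wx":0,"wy":0,"wz":0,"jaw":0.9},
    {"tx":0,"ty":0,"tz":-2,"wx":0,"wy":0,"wz":0,"jaw":0.9},
    {"tx":0,"ty":0,"tz":-1,"wx":0,"wy":0,"wz":0,"jaw":0.9},
    {"tx":0,"ty":0,"tz":0,"wx":0,"wy":0,"wz":0,"jaw":0.9},
  ],
)

```text
t: 12.25
tool_pos: [0.4826, 0.1613, 0.1818]
tool_rot: [3.136, 0.155, -0.018]
contact_force: [-0.3, -0.7, -4.3]
opening: 0.025
```

```bash
python3 s.py .5225 .1653; python3 - <<'E'
from h import *
snap('scene','s2.png')
c=cam('wrist'); snap('wrist','w8.png'); np.savez('w8.npz',K=c[0],R=c[1],t=c[2])
s=cv2.imread('pics/s2.png'); cv2.imwrite('pics/zs2.png',cv2.resize(s[90:270,325:485],(640,600) if 0 else (533,600)))
E
```

```text
t 12.25 pos [0.4826 0.1613 0.1818] yaw -1.4723 tilt [-0.0114 -0.0021] F [-0.34 -0.73 -4.25] open 0.025
shift cm [ 4.054 -0.009  3.538] turn [0.001  0.0115 0.    ]
torque [ 0.034 -0.015  0.013]
```

View pics/zs2.png

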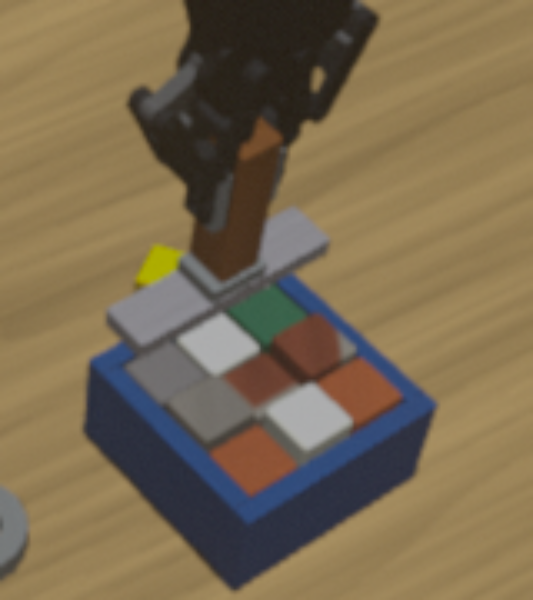

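View pics/w8.png

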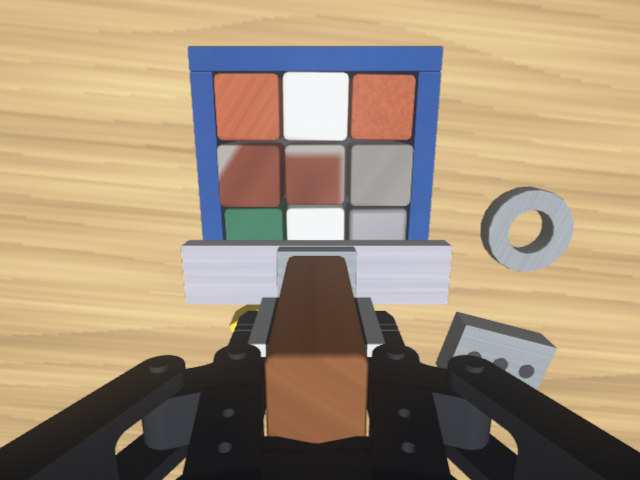

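The green stone is down near rim level. The middle row has a tall brick stone on the left and a tall grey one on the right. Moving over the middle row.

send_rows(
  series=[
    {"tx":2.5,"ty":0,"tz":0,"wx":0,"wy":0.011,"wz":0,"jaw":0.9},
    {"tx":1.3,"ty":0,"tz":0,"wx":0,"wy":0,"wz":0,"jaw":0.9},
    {"tx":0,"ty":0,"tz":0,"wx":0,"wy":0,"wz":0,"jaw":0.9},
    {"tx":0,"ty":0,"tz":0,"wx":0,"wy":0,"wz":0,"jaw":0.9},
  ],
)

```text
t: 12.85
tool_pos: [0.5184, 0.1647, 0.1771]
tool_rot: [3.136, 0.155, -0.015]
contact_force: [-0.1, 0.0, -4.0]
opening: 0.0251
```

```bash
python3 s.py .5225 .1653
```

```text
t 12.85 pos [0.5184 0.1647 0.1771] yaw -1.4721 tilt [-0.0091 -0.0024] F [-0.12  0.03 -3.97] open 0.0251
shift cm [ 0.443 -0.022  3.103] turn [0.0015 0.0093 0.0002]
torque [ 0.066 -0.01  -0.034]
```

send_rows(
  series=[
    {"tx":0.4,"ty":-0.02,"tz":0.4,"wx":0.0015,"wy":0.01,"wz":0,"jaw":0.9},
    {"tx":0,"ty":0,"tz":0.4,"wx":0,"wy":0,"wz":0,"jaw":0.9},
    {"tx":0,"ty":0,"tz":0,"wx":0,"wy":0,"wz":0,"jaw":0.9},
    {"tx":0,"ty":0,"tz":0,"wx":0,"wy":0,"wz":0,"jaw":0.9},
  ],
)

```text
t: 13.35
tool_pos: [0.5213, 0.1653, 0.168]
tool_rot: [-3.138, -0.155, -0.0]
contact_force: [1.0, 0.3, -4.6]
opening: 0.0251
```

```bash
python3 s.py .5225 .1653
```

```text
t 13.35 pos [0.5213 0.1653 0.168 ] yaw -1.4719 tilt [0. 0.] F [ 1.    0.3  -4.61] open 0.0251
shift cm [0.116 0.012 2.2  ] turn [-0.     -0.      0.0004]
torque [0.043 0.057 0.026]
```

send_rows(
  series=[
    {"tx":0.11,"ty":0,"tz":0.4,"wx":0,"wy":0,"wz":0,"jaw":0.9},
    {"tx":0,"ty":0,"tz":0.4,"wx":0,"wy":0,"wz":0,"jaw":0.9},
    {"tx":0,"ty":0,"tz":0,"wx":0,"wy":0,"wz":0,"jaw":0.9},
  ],
)

```text
t: 13.72
tool_pos: [0.5225, 0.1654, 0.1596]
tool_rot: [-3.138, -0.155, -0.0]
contact_force: [-1.1, -0.3, -4.3]
opening: 0.0254
```

```bash
python3 s.py .5225 .1653; python3 - <<'E'
from h import *
c=cam('wrist'); snap('wrist','w9.png'); np.savez('w9.npz',K=c[0],R=c[1],t=c[2])
from bin import *
binm('pics/w9.png','w9.npz',235,(.072,.0735))
E
```

```text
t 13.72 pos [0.5225 0.1654 0.1596] yaw -1.4719 tilt [0.0001 0.0001] F [-1.05 -0.26 -4.33] open 0.0254
shift cm [1.000e-03 1.300e-02 1.358e+00] turn [-0.0001 -0.0001  0.0004]
torque [-0.005  0.017  0.003]
0.072 tl [0.5816 0.238 ] tr [0.5947 0.1058] width 0.13278848 yaws [0.0998 0.1023 0.0988] centre [0.5224 0.1653]
0.0735 tl [0.5816 0.2375] tr [0.5946 0.1063] width 0.13187894 yaws [0.0998 0.1023 0.0988] centre [0.5225 0.1653]
```

View pics/w9.png

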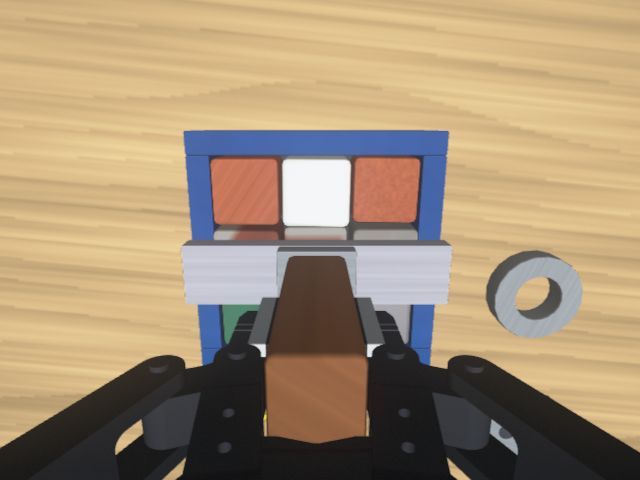

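The bin centre re-measures at (0.5225, 0.1653), so the foot is aligned. I descend on the middle row.

send_rows(
  series=[
    {"tx":0,"ty":0,"tz":0.15,"wx":0,"wy":0,"wz":0,"jaw":0.9},
    {"tx":0,"ty":0,"tz":0.15,"wx":0,"wy":0,"wz":0,"jaw":0.9},
    {"tx":-0.03,"ty":0,"tz":0.15,"wx":0,"wy":-0.001,"wz":0,"jaw":0.9},
  ],
)

```text
t: 14.15
tool_pos: [0.5226, 0.1655, 0.1555]
tool_rot: [-3.138, -0.155, -0.001]
contact_force: [0.7, 0.4, -4.0]
opening: 0.025
```

```bash
python3 s.py .5225 .1653
```

```text
t 14.15 pos [0.5226 0.1655 0.1555] yaw -1.4719 tilt [0.0004 0.0002] F [ 0.71  0.42 -4.01] open 0.025
shift cm [-0.014  0.016  0.946] turn [-0.0002 -0.0004  0.0004]
torque [ 0.031 -0.021  0.031]
```

send_rows(
  series=[
    {"tx":-0.02,"ty":0,"tz":0.12,"wx":0,"wy":0,"wz":0,"jaw":0.9},
    {"tx":-0.02,"ty":0,"tz":0.12,"wx":0,"wy":0,"wz":0,"jaw":0.9},
    {"tx":-0.04,"ty":0,"tz":0.14,"wx":0,"wy":-0.001,"wz":0,"jaw":0.9},
  ],
)

```text
t: 14.52
tool_pos: [0.5224, 0.1655, 0.1525]
tool_rot: [-3.137, -0.155, -0.002]
contact_force: [-0.6, 0.3, -0.5]
opening: 0.0251
```

```bash
python3 s.py .5225 .1653
```

```text
t 14.53 pos [0.5224 0.1655 0.1525] yaw -1.4719 tilt [0.0011 0.0004] F [-0.59  0.28 -0.53] open 0.0251
shift cm [0.004 0.019 0.646] turn [-0.0003 -0.0011  0.0004]
torque [-0.067  0.003 -0.015]
```

send_rows(
  series=[
    {"tx":-0.02,"ty":0,"tz":0.13,"wx":0,"wy":-0.001,"wz":0,"jaw":0.9},
    {"tx":-0.02,"ty":0,"tz":0.13,"wx":0,"wy":0,"wz":0,"jaw":0.9},
  ],
)

```text
t: 14.78
tool_pos: [0.5226, 0.1655, 0.151]
tool_rot: [-3.137, -0.155, -0.002]
contact_force: [-1.1, -0.5, 0.0]
opening: 0.0251
```

```bash
python3 s.py .5225 .1653
```

```text
t 14.78 pos [0.5226 0.1655 0.151 ] yaw -1.4718 tilt [0.0015 0.0003] F [-1.06 -0.5   0.03] open 0.0251
shift cm [-0.016  0.016  0.503] turn [-0.0002 -0.0016  0.0005]
torque [-0.074  0.153  0.035]
```

send_rows(
  series=[
    {"tx":-0.04,"ty":0,"tz":0.14,"wx":0,"wy":-0.002,"wz":0,"jaw":0.9},
    {"tx":-0.03,"ty":0,"tz":0.14,"wx":0,"wy":0,"wz":0,"jaw":0.9},
  ],
)

```text
t: 15.02
tool_pos: [0.5225, 0.1655, 0.1487]
tool_rot: [-3.137, -0.155, -0.002]
contact_force: [0.3, 0.1, -0.3]
opening: 0.0254
```

```bash
python3 s.py .5225 .1653
```

```text
t 15.03 pos [0.5225 0.1655 0.1487] yaw -1.4718 tilt [0.001  0.0003] F [ 0.26  0.11 -0.34] open 0.0254
shift cm [0.002 0.017 0.271] turn [-0.0002 -0.001   0.0005]
torque [-0.106 -0.029  0.024]
```

send_rows(
  series=[
    {"tx":-0.02,"ty":0,"tz":0.1,"wx":0,"wy":-0.001,"wz":0,"jaw":0.9},
    {"tx":-0.02,"ty":0,"tz":0.1,"wx":0,"wy":0,"wz":0,"jaw":0.9},
  ],
)

```text
t: 15.28
tool_pos: [0.5224, 0.1655, 0.1468]
tool_rot: [-3.137, -0.155, -0.002]
contact_force: [-0.6, -0.8, -0.9]
opening: 0.025
```

```bash
python3 s.py .5225 .1653
```

```text
t 15.28 pos [0.5224 0.1655 0.1468] yaw -1.4718 tilt [0.001  0.0004] F [-0.56 -0.77 -0.9 ] open 0.025
shift cm [0.008 0.018 0.077] turn [-0.0003 -0.001   0.0005]
torque [-0.039 -0.158  0.037]
```

send_rows(
  series=[
    {"tx":-0.02,"ty":0,"tz":0.1,"wx":0,"wy":-0.001,"wz":0,"jaw":0.9},
    {"tx":-0.03,"ty":0,"tz":0.15,"wx":0,"wy":0,"wz":0,"jaw":0.9},
  ],
)

```text
t: 15.52
tool_pos: [0.5226, 0.1655, 0.1461]
tool_rot: [-3.137, -0.155, -0.002]
contact_force: [-3.8, -2.8, 10.2]
opening: 0.0251
```

```bash
python3 s.py .5225 .1653
```

```text
t 15.53 pos [0.5226 0.1655 0.1461] yaw -1.4718 tilt [0.0012 0.0003] F [-3.84 -2.76 10.23] open 0.0251
shift cm [-0.01   0.017  0.01 ] turn [-0.0002 -0.0012  0.0005]
torque [-0.117  0.735  0.044]
```

On the rim at the same z, 0.1461, with about 10.5 N above the sliding force. I hold here.

send_rows(
  series=[
    {"tx":-0.04,"ty":0,"tz":0.15,"wx":0,"wy":-0.001,"wz":0,"jaw":0.9},
    {"tx":-0.04,"ty":0,"tz":0.15,"wx":0,"wy":0,"wz":0,"jaw":0.9},
  ],
)

```text
t: 15.78
tool_pos: [0.5225, 0.1655, 0.1461]
tool_rot: [-3.137, -0.155, -0.002]
contact_force: [-2.6, -1.8, 5.9]
opening: 0.0248
```

```bash
python3 s.py .5225 .1653
```

```text
t 15.78 pos [0.5225 0.1655 0.1461] yaw -1.4718 tilt [0.0014 0.0003] F [-2.63 -1.83  5.91] open 0.0248
shift cm [0.    0.016 0.009] turn [-0.0002 -0.0014  0.0005]
torque [-0.111  0.512 -0.047]
```

send_rows(
  series=[
    {"tx":-0.05,"ty":0,"tz":0.22,"wx":0,"wy":-0.002,"wz":0,"jaw":0.9},
    {"tx":-0.05,"ty":0,"tz":0.22,"wx":0,"wy":0,"wz":0,"jaw":0.9},
  ],
)

```text
t: 16.02
tool_pos: [0.5226, 0.1655, 0.1461]
tool_rot: [-3.138, -0.155, -0.002]
contact_force: [-3.7, -0.9, 8.5]
opening: 0.0249
```

```bash
python3 s.py .5225 .1653
```

```text
t 16.02 pos [0.5226 0.1655 0.1461] yaw -1.4718 tilt [0.0012 0.0002] F [-3.66 -0.9   8.49] open 0.0249
shift cm [-0.009  0.015  0.007] turn [-0.0001 -0.0012  0.0005]
torque [-0.164  0.828  0.008]
```

send_rows(
  series=[
    {"tx":-0.05,"ty":0,"tz":0.26,"wx":0,"wy":-0.002,"wz":0,"jaw":0.9},
    {"tx":-0.05,"ty":0,"tz":0.26,"wx":0,"wy":0,"wz":0,"jaw":0.9},
    {"tx":-0.05,"ty":0,"tz":0.26,"wx":0,"wy":0,"wz":0,"jaw":0.9},
  ],
)

```text
t: 16.4
tool_pos: [0.5226, 0.1655, 0.1461]
tool_rot: [3.138, 0.155, 0.002]
contact_force: [-5.8, -2.7, 11.0]
opening: 0.0253
```

```bash
python3 s.py .5225 .1653
```

```text
t 16.4 pos [0.5226 0.1655 0.1461] yaw -1.4718 tilt [0.0014 0.0001] F [-5.76 -2.72 10.99] open 0.0253
shift cm [-0.014  0.015  0.007] turn [ 0.0001 -0.0014  0.0005]
torque [-0.196  1.023  0.033]
```

send_rows(
  series=[
    {"tx":-0.05,"ty":0,"tz":0.25,"wx":0,"wy":-0.002,"wz":0,"jaw":0.9},
    {"tx":-0.05,"ty":0,"tz":0.25,"wx":0,"wy":0,"wz":0,"jaw":0.9},
    {"tx":-0.05,"ty":0,"tz":0.25,"wx":0,"wy":0,"wz":0,"jaw":0.9},
    {"tx":-0.05,"ty":0,"tz":0.25,"wx":0,"wy":0,"wz":0,"jaw":0.9},
  ],
)

```text
t: 16.9
tool_pos: [0.5225, 0.1655, 0.1461]
tool_rot: [3.138, 0.155, 0.004]
contact_force: [-5.1, -1.6, 10.0]
opening: 0.0251
```

```bash
python3 s.py .5225 .1653
```

```text
t 16.9 pos [0.5225 0.1655 0.1461] yaw -1.4718 tilt [0.0023 0.0001] F [-5.11 -1.58 10.03] open 0.0251
shift cm [-0.006  0.018  0.008] turn [ 0.0001 -0.0023  0.0005]
torque [-0.157  0.986  0.024]
```

send_rows(
  series=[
    {"tx":-0.02,"ty":0,"tz":-0.05,"wx":0,"wy":-0.002,"wz":0,"jaw":0.9},
    {"tx":0,"ty":0,"tz":-1,"wx":0,"wy":0,"wz":0,"jaw":0.9},
    {"tx":0,"ty":0,"tz":-2,"wx":0,"wy":0,"wz":0,"jaw":0.9},
    {"tx":0,"ty":0,"tz":-0.7,"wx":0,"wy":0,"wz":0,"jaw":0.9},
    {"tx":0,"ty":0,"tz":0,"wx":0,"wy":0,"wz":0,"jaw":0.9},
  ],
)

```text
t: 17.52
tool_pos: [0.5207, 0.1654, 0.1834]
tool_rot: [3.138, 0.155, -0.006]
contact_force: [0.6, -0.4, -4.4]
opening: 0.0249
```

```bash
python3 s.py .5583 .1688
```

```text
t 17.52 pos [0.5207 0.1654 0.1834] yaw -1.4718 tilt [-0.004  -0.0004] F [ 0.57 -0.36 -4.36] open 0.0249
shift cm [3.787 0.028 3.729] turn [0.     0.0041 0.0005]
torque [-0.048 -0.044  0.041]
```

Middle row done. Next is the far row.

send_rows(
  series=[
    {"tx":2.4,"ty":0,"tz":0.1,"wx":0,"wy":0.006,"wz":0,"jaw":0.9},
    {"tx":1.3,"ty":0.02,"tz":0.1,"wx":0,"wy":0.004,"wz":0,"jaw":0.9},
    {"tx":0,"ty":0,"tz":0,"wx":0,"wy":0,"wz":0,"jaw":0.9},
    {"tx":0,"ty":0,"tz":0,"wx":0,"wy":0,"wz":0,"jaw":0.9},
  ],
)

```text
t: 18.02
tool_pos: [0.557, 0.1688, 0.1799]
tool_rot: [3.138, 0.156, 0.004]
contact_force: [-0.4, 0.1, -3.9]
opening: 0.0252
```

```bash
python3 s.py .5583 .1688
```

```text
t 18.02 pos [0.557  0.1688 0.1799] yaw -1.4717 tilt [0.0023 0.0001] F [-0.4   0.09 -3.92] open 0.0252
shift cm [0.117 0.008 3.386] turn [ 0.0002 -0.0023  0.0006]
torque [ 0.037 -0.009 -0.047]
```

send_rows(
  series=[
    {"tx":0.11,"ty":0,"tz":0.8,"wx":0,"wy":-0.002,"wz":0,"jaw":0.9},
    {"tx":0,"ty":0,"tz":0.7,"wx":0,"wy":0,"wz":0,"jaw":0.9},
    {"tx":0,"ty":0,"tz":0.2,"wx":0,"wy":0,"wz":0,"jaw":0.9},
    {"tx":0,"ty":0,"tz":0,"wx":0,"wy":0,"wz":0,"jaw":0.9},
  ],
)

```text
t: 18.52
tool_pos: [0.5566, 0.1688, 0.1606]
tool_rot: [3.137, 0.156, -0.003]
contact_force: [0.8, 0.2, -4.1]
opening: 0.0252
```

```bash
python3 s.py .5583 .1688;  python3 - <<'E'
from bin import *
c=cam('wrist'); snap('wrist','w10.png'); np.savez('w10.npz',K=c[0],R=c[1],t=c[2])
E
```

```text
t 18.52 pos [0.5566 0.1688 0.1606] yaw -1.4714 tilt [-0.0021 -0.0005] F [ 0.84  0.17 -4.14] open 0.0252
shift cm [0.17  0.02  1.464] turn [0.0002 0.0022 0.0009]
torque [-0.011  0.033 -0.02 ]
```

View pics/w10.png

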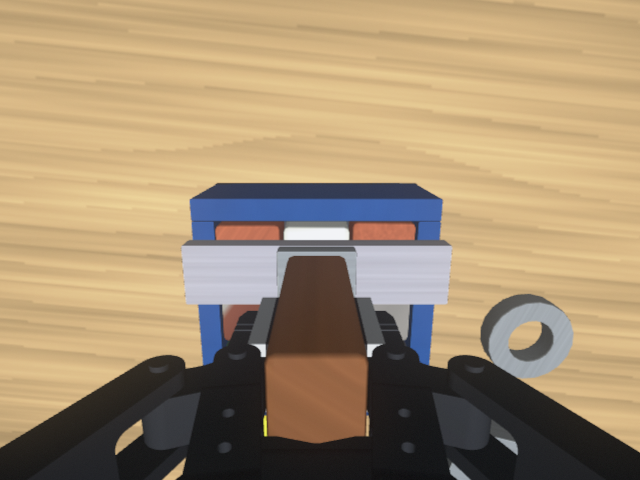

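The foot is over the far row with even wall margins (192 and 440). I correct x by 1.7 mm and descend.

send_rows(
  series=[
    {"tx":0.17,"ty":0.01,"tz":0.1,"wx":0,"wy":0.002,"wz":0.001,"jaw":0.9},
    {"tx":0,"ty":0,"tz":0.1,"wx":0,"wy":0,"wz":0,"jaw":0.9},
    {"tx":0,"ty":0,"tz":0.1,"wx":0,"wy":0,"wz":0,"jaw":0.9},
  ],
)

```text
t: 18.95
tool_pos: [0.559, 0.169, 0.1585]
tool_rot: [3.138, 0.154, 0.003]
contact_force: [1.0, 0.2, -3.9]
opening: 0.0251
```

```bash
python3 s.py .5583 .1688
```

```text
t 18.95 pos [0.559  0.169  0.1585] yaw -1.4724 tilt [0.0017 0.0001] F [ 0.98  0.23 -3.91] open 0.0251
shift cm [-0.075  0.015  1.248] turn [ 0.0001 -0.0017 -0.0001]
torque [ 0.002 -0.052 -0.007]
```

send_rows(
  series=[
    {"tx":-0.06,"ty":0.01,"tz":0.12,"wx":0,"wy":-0.002,"wz":0,"jaw":0.9},
    {"tx":0,"ty":0,"tz":0.12,"wx":0,"wy":0,"wz":0,"jaw":0.9},
    {"tx":-0.02,"ty":0,"tz":0.12,"wx":0,"wy":0,"wz":0,"jaw":0.9},
  ],
)

```text
t: 19.32
tool_pos: [0.5587, 0.1689, 0.1556]
tool_rot: [-3.138, -0.154, -0.002]
contact_force: [0.1, 0.7, 0.9]
opening: 0.0252
```

```bash
python3 s.py .5583 .1688
```

```text
t 19.32 pos [0.5587 0.1689 0.1556] yaw -1.4725 tilt [0.001  0.0001] F [0.06 0.68 0.91] open 0.0252
shift cm [-0.043  0.006  0.958] turn [ 0.     -0.001  -0.0002]
torque [-0.032  0.186  0.038]
```

Contact with the white stone comes where expected, at 0.1557.

send_rows(
  series=[
    {"tx":-0.06,"ty":0,"tz":0.15,"wx":0,"wy":-0.002,"wz":0,"jaw":0.9},
    {"tx":-0.05,"ty":0,"tz":0.15,"wx":0,"wy":0,"wz":0,"jaw":0.9},
    {"tx":-0.04,"ty":0,"tz":0.15,"wx":0,"wy":-0.001,"wz":0,"jaw":0.9},
  ],
)

```text
t: 19.7
tool_pos: [0.5587, 0.1689, 0.1544]
tool_rot: [3.138, 0.154, 0.003]
contact_force: [-0.6, -0.5, 1.3]
opening: 0.0246
```

```bash
python3 s.py .5583 .1688
```

```text
t 19.7 pos [0.5587 0.1689 0.1544] yaw -1.4724 tilt [0.0018 0.0001] F [-0.59 -0.52  1.29] open 0.0246
shift cm [-0.039  0.006  0.841] turn [ 0.0001 -0.0018 -0.0001]
torque [-0.068  0.327 -0.035]
```

send_rows(
  series=[
    {"tx":-0.06,"ty":0,"tz":0.15,"wx":0,"wy":-0.002,"wz":0,"jaw":0.9},
    {"tx":-0.05,"ty":0,"tz":0.15,"wx":0,"wy":0,"wz":0,"jaw":0.9},
    {"tx":-0.04,"ty":0,"tz":0.15,"wx":0,"wy":-0.001,"wz":0,"jaw":0.9},
  ],
)

```text
t: 20.08
tool_pos: [0.5584, 0.1689, 0.151]
tool_rot: [-3.138, -0.154, -0.004]
contact_force: [-0.7, -1.3, 7.6]
opening: 0.0251
```

```bash
python3 s.py .5583 .1688
```

```text
t 20.07 pos [0.5584 0.1689 0.151 ] yaw -1.4725 tilt [0.0026 0.0002] F [-0.67 -1.35  7.62] open 0.0251
shift cm [-0.016  0.004  0.499] turn [ 0.     -0.0026 -0.0002]
torque [-0.068  0.118  0.004]
```

A second stone (terracotta, +5 mm) takes load at 0.151.

send_rows(
  series=[
    {"tx":-0.05,"ty":0,"tz":0.17,"wx":0,"wy":-0.003,"wz":0,"jaw":0.9},
    {"tx":-0.05,"ty":0,"tz":0.17,"wx":0,"wy":0,"wz":0,"jaw":0.9},
  ],
)

```text
t: 20.32
tool_pos: [0.5588, 0.1688, 0.1506]
tool_rot: [-3.138, -0.154, -0.004]
contact_force: [-2.7, -0.8, 9.6]
opening: 0.0246
```

```bash
python3 s.py .5583 .1688
```

```text
t 20.32 pos [0.5588 0.1688 0.1506] yaw -1.4727 tilt [0.0026 0.0004] F [-2.74 -0.84  9.6 ] open 0.0246
shift cm [-0.052 -0.     0.46 ] turn [-0.0001 -0.0026 -0.0004]
torque [-0.128  0.661  0.02 ]
```

send_rows(
  series=[
    {"tx":-0.06,"ty":0,"tz":0.22,"wx":0,"wy":-0.003,"wz":0,"jaw":0.9},
    {"tx":-0.06,"ty":0,"tz":0.22,"wx":0,"wy":0,"wz":0,"jaw":0.9},
  ],
)

```text
t: 20.58
tool_pos: [0.5588, 0.1689, 0.1495]
tool_rot: [-3.137, -0.154, -0.003]
contact_force: [-3.3, -2.0, 9.1]
opening: 0.0249
```

```bash
python3 s.py .5583 .1688
```

```text
t 20.57 pos [0.5588 0.1689 0.1495] yaw -1.4728 tilt [0.0021 0.0005] F [-3.25 -2.04  9.12] open 0.0249
shift cm [-0.049  0.001  0.347] turn [-0.0003 -0.0022 -0.0005]
torque [-0.112  0.553  0.012]
```

send_rows(
  series=[
    {"tx":-0.06,"ty":0,"tz":0.2,"wx":0,"wy":-0.003,"wz":0,"jaw":0.9},
    {"tx":-0.06,"ty":0,"tz":0.18,"wx":0,"wy":0,"wz":0,"jaw":0.9},
  ],
)

```text
t: 20.82
tool_pos: [0.5588, 0.1688, 0.1489]
tool_rot: [-3.137, -0.154, -0.003]
contact_force: [-2.5, -1.3, 8.8]
opening: 0.0251
```

```bash
python3 s.py .5583 .1688
```

```text
t 20.82 pos [0.5588 0.1688 0.1489] yaw -1.4729 tilt [0.0019 0.0007] F [-2.53 -1.34  8.76] open 0.0251
shift cm [-0.052 -0.001  0.29 ] turn [-0.0005 -0.0019 -0.0006]
torque [-0.113  0.627  0.016]
```

send_rows(
  series=[
    {"tx":-0.07,"ty":0,"tz":0.22,"wx":-0.001,"wy":-0.003,"wz":0,"jaw":0.9},
    {"tx":-0.07,"ty":0,"tz":0.2,"wx":0,"wy":-0.001,"wz":0,"jaw":0.9},
    {"tx":-0.07,"ty":0,"tz":0.18,"wx":0,"wy":0,"wz":0,"jaw":0.9},
  ],
)

```text
t: 21.2
tool_pos: [0.5587, 0.1689, 0.1479]
tool_rot: [-3.138, -0.153, -0.004]
contact_force: [-2.9, -1.0, 8.9]
opening: 0.0254
```

```bash
python3 s.py .5583 .1688
```

```text
t 21.2 pos [0.5587 0.1689 0.1479] yaw -1.4731 tilt [0.0026 0.0001] F [-2.88 -1.02  8.9 ] open 0.0254
shift cm [-0.044  0.004  0.192] turn [ 0.0001 -0.0026 -0.0008]
torque [-0.041  0.562  0.003]
```

send_rows(
  series=[
    {"tx":-0.07,"ty":0,"tz":0.22,"wx":0,"wy":-0.003,"wz":0,"jaw":0.9},
    {"tx":-0.07,"ty":0,"tz":0.2,"wx":0,"wy":-0.001,"wz":0,"jaw":0.9},
    {"tx":-0.07,"ty":0,"tz":0.18,"wx":0,"wy":0,"wz":0,"jaw":0.9},
  ],
)

```text
t: 21.58
tool_pos: [0.5587, 0.1688, 0.1469]
tool_rot: [-3.138, -0.153, -0.005]
contact_force: [-2.8, -1.6, 8.9]
opening: 0.0252
```

```bash
python3 s.py .5583 .1688
```

```text
t 21.57 pos [0.5587 0.1688 0.1469] yaw -1.4733 tilt [0.0032 0.0005] F [-2.78 -1.61  8.88] open 0.0252
shift cm [-0.036  0.     0.09 ] turn [-0.0001 -0.0033 -0.001 ]
torque [-0.084  0.561 -0.007]
```

send_rows(
  series=[
    {"tx":-0.06,"ty":0,"tz":0.2,"wx":0,"wy":-0.003,"wz":0,"jaw":0.9},
    {"tx":-0.06,"ty":0,"tz":0.2,"wx":0,"wy":-0.001,"wz":0,"jaw":0.9},
    {"tx":-0.06,"ty":0,"tz":0.2,"wx":0,"wy":0,"wz":0,"jaw":0.9},
  ],
)

```text
t: 21.95
tool_pos: [0.5588, 0.1689, 0.1461]
tool_rot: [-3.137, -0.153, -0.005]
contact_force: [-3.4, -1.8, 10.4]
opening: 0.0253
```

```bash
python3 s.py .5583 .1688
```

```text
t 21.95 pos [0.5588 0.1689 0.1461] yaw -1.4733 tilt [0.0034 0.0007] F [-3.42 -1.76 10.43] open 0.0253
shift cm [-0.046  0.002  0.012] turn [-0.0004 -0.0034 -0.001 ]
torque [-0.106  0.774  0.035]
```

At rim height. I build up from the 8.9 N sliding baseline toward about 19 N total.

send_rows(
  series=[
    {"tx":-0.06,"ty":0,"tz":0.28,"wx":0,"wy":-0.004,"wz":0,"jaw":0.9},
    {"tx":-0.06,"ty":0,"tz":0.3,"wx":0,"wy":-0.002,"wz":0,"jaw":0.9},
    {"tx":-0.06,"ty":0,"tz":0.3,"wx":0,"wy":0,"wz":0,"jaw":0.9},
  ],
)

```text
t: 22.32
tool_pos: [0.5591, 0.1689, 0.1461]
tool_rot: [-3.138, -0.153, -0.002]
contact_force: [-6.2, -2.4, 15.3]
opening: 0.025
```

```bash
python3 s.py .5583 .1688
```

```text
t 22.32 pos [0.5591 0.1689 0.1461] yaw -1.4733 tilt [0.0011 0.0003] F [-6.16 -2.43 15.3 ] open 0.025
shift cm [-0.08  -0.002  0.012] turn [-0.0002 -0.0012 -0.001 ]
torque [-0.237  1.221  0.007]
```

send_rows(
  series=[
    {"tx":-0.1,"ty":0,"tz":0.35,"wx":0,"wy":-0.001,"wz":0,"jaw":0.9},
    {"tx":-0.1,"ty":0,"tz":0.36,"wx":0,"wy":0,"wz":0,"jaw":0.9},
    {"tx":-0.1,"ty":0,"tz":0.36,"wx":0,"wy":0,"wz":0,"jaw":0.9},
  ],
)

```text
t: 22.7
tool_pos: [0.5588, 0.1689, 0.146]
tool_rot: [-3.137, -0.153, -0.009]
contact_force: [-6.0, -3.0, 16.2]
opening: 0.0252
```

```bash
python3 s.py .5583 .1688
```

```text
t 22.7 pos [0.5588 0.1689 0.146 ] yaw -1.4732 tilt [0.0055 0.0007] F [-6.04 -3.03 16.25] open 0.0252
shift cm [-0.054  0.002  0.004] turn [-0.0001 -0.0055 -0.0009]
torque [-2.170e-01  1.364e+00 -1.000e-03]
```

send_rows(
  series=[
    {"tx":-0.08,"ty":0,"tz":0.4,"wx":0,"wy":-0.005,"wz":0,"jaw":0.9},
    {"tx":-0.08,"ty":0,"tz":0.42,"wx":0,"wy":-0.003,"wz":0,"jaw":0.9},
    {"tx":-0.08,"ty":0,"tz":0.42,"wx":0,"wy":-0.001,"wz":0,"jaw":0.9},
  ],
)

```text
t: 23.08
tool_pos: [0.5592, 0.1689, 0.1461]
tool_rot: [-3.138, -0.153, -0.002]
contact_force: [-7.9, -2.9, 20.1]
opening: 0.0249
```

```bash
python3 s.py .5583 .1688
```

```text
t 23.07 pos [0.5592 0.1689 0.1461] yaw -1.4732 tilt [0.0012 0.0001] F [-7.94 -2.94 20.14] open 0.0249
shift cm [-0.089  0.001  0.01 ] turn [-0.     -0.0012 -0.0009]
torque [-0.277  1.669  0.007]
```

About 11 N on the rim. I hold.

send_rows(
  series=[
    {"tx":-0.09,"ty":0,"tz":0.4,"wx":0,"wy":-0.002,"wz":0,"jaw":0.9},
    {"tx":-0.09,"ty":0,"tz":0.4,"wx":0,"wy":-0.001,"wz":0,"jaw":0.9},
    {"tx":-0.09,"ty":0,"tz":0.4,"wx":0,"wy":-0.002,"wz":0,"jaw":0.9},
    {"tx":-0.09,"ty":0,"tz":0.4,"wx":0,"wy":-0.002,"wz":0,"jaw":0.9},
  ],
)

```text
t: 23.58
tool_pos: [0.5591, 0.1689, 0.1461]
tool_rot: [3.138, 0.153, 0.001]
contact_force: [-7.9, -2.8, 17.7]
opening: 0.025
```

```bash
python3 s.py .5583 .1688
```

```text
t 23.57 pos [0.5591 0.1689 0.1461] yaw -1.4732 tilt [ 0.0008 -0.    ] F [-7.93 -2.77 17.7 ] open 0.025
shift cm [-0.085  0.001  0.01 ] turn [ 0.0001 -0.0008 -0.0009]
torque [-0.241  1.486 -0.012]
```

send_rows(
  series=[
    {"tx":-0.09,"ty":0,"tz":0.44,"wx":0,"wy":-0.001,"wz":0,"jaw":0.9},
    {"tx":-0.09,"ty":0,"tz":0.44,"wx":0,"wy":-0.001,"wz":0,"jaw":0.9},
    {"tx":-0.09,"ty":0,"tz":0.44,"wx":0,"wy":-0.001,"wz":0,"jaw":0.9},
    {"tx":-0.09,"ty":0,"tz":0.44,"wx":0,"wy":-0.001,"wz":0,"jaw":0.9},
  ],
)

```text
t: 24.08
tool_pos: [0.5591, 0.1689, 0.1461]
tool_rot: [3.138, 0.153, 0.004]
contact_force: [-7.6, -2.9, 19.9]
opening: 0.0252
```

```bash
python3 s.py .5583 .1688
```

```text
t 24.07 pos [0.5591 0.1689 0.1461] yaw -1.4732 tilt [0.0028 0.0001] F [-7.61 -2.9  19.9 ] open 0.0252
shift cm [-0.079  0.002  0.006] turn [ 0.0002 -0.0028 -0.0009]
torque [-0.301  1.675 -0.03 ]
```

send_rows(
  series=[
    {"tx":-0.09,"ty":0,"tz":0.44,"wx":0,"wy":-0.002,"wz":0,"jaw":0.9},
    {"tx":-0.09,"ty":0,"tz":0.44,"wx":0,"wy":-0.001,"wz":0,"jaw":0.9},
    {"tx":-0.04,"ty":0,"tz":0,"wx":0,"wy":-0.002,"wz":0,"jaw":0.9},
    {"tx":0,"ty":0,"tz":-1,"wx":0,"wy":0,"wz":0,"jaw":0.9},
    {"tx":0,"ty":0,"tz":-2,"wx":0,"wy":0,"wz":0,"jaw":0.9},
  ],
)

```text
t: 24.7
tool_pos: [0.5554, 0.1684, 0.172]
tool_rot: [3.137, 0.153, -0.013]
contact_force: [1.2, -0.7, -3.4]
opening: 0.0251
```

send_rows(
  series=[
    {"tx":-3,"ty":0,"tz":-3,"wx":0,"wy":0,"wz":0,"jaw":0.9},
    {"tx":-4,"ty":0,"tz":-3,"wx":0,"wy":0,"wz":0,"jaw":0.9},
    {"tx":-4,"ty":0,"tz":-1,"wx":0,"wy":0,"wz":0,"jaw":0.9},
    {"tx":-1,"ty":0,"tz":0,"wx":0,"wy":0,"wz":0,"jaw":0.9},
  ],
)

```text
t: 25.2
tool_pos: [0.4345, 0.1567, 0.2483]
tool_rot: [3.138, 0.153, -0.009]
contact_force: [0.2, 0.3, -4.3]
opening: 0.0253
```

```bash
python3 s.py .5225 .1653; python3 - <<'E'
from h import *
snap('scene','s3.png'); snap('top','t3.png')
c=cam('wrist'); snap('wrist','w11.png'); np.savez('w11.npz',K=c[0],R=c[1],t=c[2])
s=cv2.imread('pics/s3.png'); t=cv2.imread('pics/t3.png')
cv2.imwrite('pics/zs3.png',cv2.hconcat([cv2.resize(s[150:270,340:470],(433,400),interpolation=2),cv2.resize(t[210:320,145:255],(360,400) if 0 else (360,360),interpolation=2)[:, :] if 0 else cv2.resize(t[210:320,145:255],(360,400),interpolation=2)]))
E
```

```text
t 25.2 pos [0.4345 0.1567 0.2483] yaw -1.4736 tilt [-0.0058 -0.0004] F [ 0.2   0.34 -4.27] open 0.0253
shift cm [ 8.900e+00 -1.000e-03  1.018e+01] turn [-0.0002  0.0058 -0.0013]
torque [ 0.07  -0.07   0.002]
```

View pics/zs3.png

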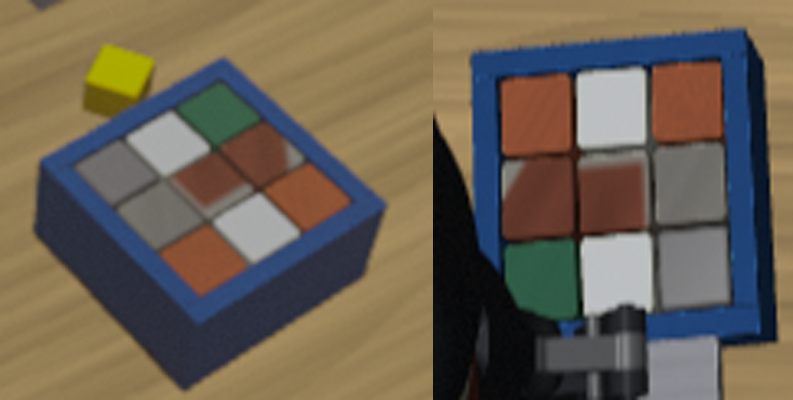

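View pics/w11.png

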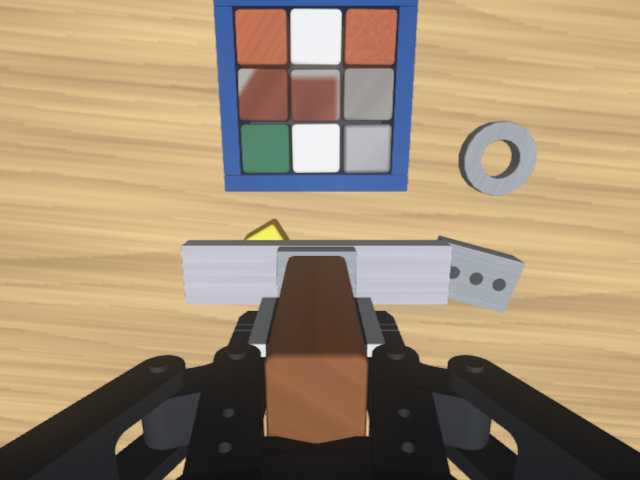

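All nine stones are at or below the rim and in place; the bearing and block have not moved. Now back to the pad, turning on the way.

send_rows(
  series=[
    {"tx":0.3,"ty":5.8,"tz":0,"wx":0,"wy":0.005,"wz":-0.18,"jaw":0.9},
    {"tx":-0.8,"ty":5.7,"tz":0,"wx":0,"wy":0,"wz":-0.18,"jaw":0.9},
    {"tx":-1.8,"ty":5.5,"tz":0,"wx":0,"wy":0,"wz":-0.18,"jaw":0.9},
    {"tx":-2.7,"ty":5.1,"tz":0,"wx":0,"wy":0,"wz":-0.18,"jaw":0.9},
    {"tx":-3.6,"ty":4.5,"tz":0,"wx":0,"wy":0,"wz":-0.18,"jaw":0.9},
  ],
)

```text
t: 25.98
tool_pos: [0.47, -0.1033, 0.2437]
tool_rot: [-2.807, -1.401, 0.007]
contact_force: [1.3, -0.9, -4.3]
opening: 0.0249
```

```bash
python3 - <<'E'
from h import *
need([.495,-.258,.21],-.18)
E
```

```text
t 25.98 pos [ 0.47   -0.1033  0.2437] yaw -0.6451 tilt [-0.0056  0.0016] F [ 1.28 -0.92 -4.34] open 0.0249
shift cm [-10.853  11.321   3.334] turn [-0.0059  0.0008 -0.4651]
```

send_rows(
  series=[
    {"tx":-4,"ty":3.8,"tz":0.8,"wx":-0.005,"wy":0,"wz":-0.18,"jaw":0.9},
    {"tx":-4.5,"ty":3,"tz":0.8,"wx":0,"wy":0,"wz":-0.18,"jaw":0.9},
    {"tx":-4,"ty":2,"tz":0.8,"wx":0,"wy":0,"wz":-0.1,"jaw":0.9},
    {"tx":0,"ty":0,"tz":0,"wx":0,"wy":0,"wz":0,"jaw":0.9},
    {"tx":0,"ty":0,"tz":0,"wx":0,"wy":0,"wz":0,"jaw":0.9},
  ],
)

```text
t: 26.6
tool_pos: [0.4926, -0.2646, 0.2139]
tool_rot: [-2.411, -2.003, 0.005]
contact_force: [-0.6, 0.7, -4.6]
opening: 0.0255
```

```bash
python3 - <<'E'
from h import *
need([.495,-.258,.21],-.18)
E
```

```text
t 26.6 pos [ 0.4926 -0.2646  0.2139] yaw -0.1845 tilt [-0.0065  0.0034] F [-0.55  0.73 -4.56] open 0.0255
shift cm [0.693 0.116 0.393] turn [-0.0071 -0.0021 -0.0045]
```

```bash
python3 - <<'E'
from h import *
c=cam('wrist'); snap('wrist','w12.png'); np.savez('w12.npz',K=c[0],R=c[1],t=c[2])
E
```

```text
(no output)
```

View pics/w12.png

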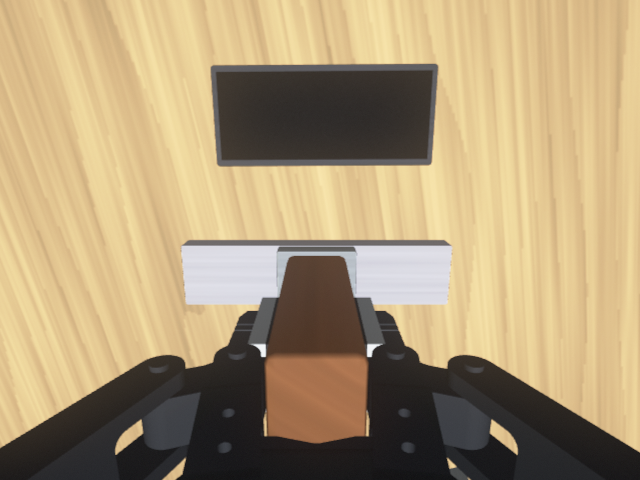

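The empty pad is in clear view at about (212–437, 66–164), and the foot at (182–450, 241–304).

```bash
python3 - <<'E'
from h import *
np.set_printoptions(precision=4,suppress=True)
I=cv2.imread('pics/w12.png').astype(int); d=np.load('w12.npz'); c=(d['K'],d['R'],d['t'])
m=np.zeros(I.shape[:2],bool); m[60:172,200:450]=((I.max(2)<62)&(I.max(2)-I.min(2)<25))[60:172,200:450]
b=np.zeros(I.shape[:2],bool); b[55:180,195:455]=((I.max(2)<110)&(I.max(2)-I.min(2)<30))[55:180,195:455]
def rep(nm,q,zs):
    print(nm,np.round(q,1).tolist())
    for z in zs:
        p=np.array([ray(c,*x,z) for x in q]); e=np.roll(p,-1,0)-p; L=np.linalg.norm(e,axis=1)
        print(' ',z,p.mean(0)[:2],L,[round(float(np.arctan(e[i][1]/e[i][0])),4) for i in range(4) if L[i]>.1],[round(float(np.arctan(-e[i][0]/e[i][1])),4) for i in range(4) if L[i]<.1])
rep('rubber',quad(m)[0],(.028,.031,.034))
rep('block',quad(b)[0],(.028,.031,.034))
f=np.zeros(I.shape[:2],bool); f[240:306,175:460]=((I.min(2)>130)&(I[...,0]>I[...,1]))[240:306,175:460]
f=cv2.morphologyEx(f.astype(np.uint8),cv2.MORPH_CLOSE,np.ones((5,121)))
o=ctrl.get_obs();R=Rn.from_rotvec(o['tool_rot']).as_matrix();p=np.array(o['tool_pos'])
q=quad(f)[0]; zt=p[2]-.0604
rep('foot',q,(zt-.002,zt,zt+.002)); print('tcp',p, 'axis pt',(p+R@[0,0,.0604]))
fc=np.mean([ray(c,*x,zt) for x in q],0); print('foot ctr in tool',R.T@(fc-p))
E
```

```text
rubber [[428.70001220703125, 104.0], [426.70001220703125, 136.39999389648438], [397.29998779296875, 156.6999969482422], [257.6000061035156, 158.3000030517578]]
  0.028 [ 0.5448 -0.2129] [0.0224 0.0253 0.1033 0.1295] [-0.1729, 0.1141] [-0.1779, -1.1434]
  0.031 [ 0.5444 -0.2127] [0.0222 0.025  0.1023 0.1283] [-0.1729, 0.1141] [-0.1779, -1.1434]
  0.034 [ 0.544  -0.2126] [0.022  0.0248 0.1013 0.1271] [-0.1729, 0.1141] [-0.1779, -1.1434]
block [[436.5, 64.4000015258789], [429.70001220703125, 164.0], [217.89999389648438, 164.0], [211.3000030517578, 66.0999984741211]]
  0.028 [ 0.5094 -0.1899] [0.0684 0.1573 0.0676 0.1574] [-0.184, -0.1788] [-0.1811, -0.1789]
  0.031 [ 0.5094 -0.19  ] [0.0678 0.1558 0.0669 0.156 ] [-0.184, -0.1788] [-0.1811, -0.1789]
  0.034 [ 0.5093 -0.19  ] [0.0671 0.1543 0.0663 0.1545] [-0.184, -0.1788] [-0.1811, -0.1789]
foot [[450.8999938964844, 245.0], [445.6000061035156, 303.0], [186.60000610351562, 303.0], [181.5, 245.0]]
  0.151480842648431 [ 0.4907 -0.265 ] [0.0299 0.1288 0.03   0.1288] [-0.1813, -0.1825] [-0.1861, -0.185]
  0.153480842648431 [ 0.4908 -0.2643] [0.0295 0.1275 0.0297 0.1275] [-0.1813, -0.1825] [-0.1861, -0.185]
  0.155480842648431 [ 0.491  -0.2636] [0.0292 0.1262 0.0294 0.1262] [-0.1813, -0.1825] [-0.1861, -0.185]
tcp [ 0.4925 -0.2644  0.2139] axis pt [ 0.4921 -0.2642  0.1535]
foot ctr in tool [-0.0003 -0.0013  0.0604]
```

send_rows(
  series=[
    {"tx":4.5,"ty":0.2,"tz":1,"wx":-0.006,"wy":-0.002,"wz":-0.002,"jaw":0.9},
    {"tx":3,"ty":0.15,"tz":1.5,"wx":0,"wy":0,"wz":0,"jaw":0.9},
    {"tx":0,"ty":0,"tz":1,"wx":0,"wy":0,"wz":0,"jaw":0.9},
    {"tx":0,"ty":0,"tz":0,"wx":0,"wy":0,"wz":0,"jaw":0.9},
  ],
)

```text
t: 27.15
tool_pos: [0.5108, -0.1867, 0.1788]
tool_rot: [2.41, 2.013, -0.0]
contact_force: [0.5, 0.1, -3.9]
opening: 0.0252
```

```bash
cat > p.py <<'E'
from h import *
need([.5103,-.1902,.1034],-.1815);print('torque',np.round(ctrl.get_obs()['wrist_torque'],3))
E
python3 p.py
```

```text
t 27.15 pos [ 0.5108 -0.1867  0.1788] yaw -0.179 tilt [ 0.001  -0.0012] F [ 0.45  0.13 -3.94] open 0.0252
shift cm [-3.500e-01  3.000e-03  7.543e+00] turn [0.0012 0.001  0.0025]
torque [-0.029 -0.007  0.05 ]
```

send_rows(
  series=[
    {"tx":-0.33,"ty":0,"tz":2,"wx":0.001,"wy":0.001,"wz":0.0025,"jaw":0.9},
    {"tx":0,"ty":0,"tz":2,"wx":0,"wy":0,"wz":0,"jaw":0.9},
    {"tx":0,"ty":0,"tz":1.2,"wx":0,"wy":0,"wz":0,"jaw":0.9},
    {"tx":0,"ty":0,"tz":0,"wx":0,"wy":0,"wz":0,"jaw":0.9},
  ],
)

```text
t: 27.65
tool_pos: [0.5101, -0.1924, 0.1244]
tool_rot: [2.415, 2.006, -0.0]
contact_force: [-0.3, 0.1, -4.0]
opening: 0.0246
```

```bash
python3 p.py
```

```text
t 27.65 pos [ 0.5101 -0.1924  0.1244] yaw -0.1842 tilt [ 0.0011 -0.0016] F [-0.29  0.1  -3.96] open 0.0246
shift cm [ 0.226 -0.023  2.098] turn [ 0.0014  0.0014 -0.0027]
torque [ 0.006  0.009 -0.004]
```

send_rows(
  series=[
    {"tx":0.2,"ty":-0.02,"tz":0.6,"wx":0.002,"wy":0.001,"wz":-0.002,"jaw":0.9},
    {"tx":0,"ty":0,"tz":0.5,"wx":0,"wy":0,"wz":0,"jaw":0.9},
    {"tx":0,"ty":0,"tz":0,"wx":0,"wy":0,"wz":0,"jaw":0.9},
    {"tx":0,"ty":0,"tz":0,"wx":0,"wy":0,"wz":0,"jaw":0.9},
  ],
)

```text
t: 28.15
tool_pos: [0.5114, -0.1913, 0.1144]
tool_rot: [2.413, 2.008, 0.001]
contact_force: [-0.7, -0.4, -3.9]
opening: 0.025
```

```bash
python3 p.py; python3 - <<'E'
from h import *
c=cam('wrist'); snap('wrist','w13.png'); np.savez('w13.npz',K=c[0],R=c[1],t=c[2])
E
```

```text
t 28.15 pos [ 0.5114 -0.1913  0.1144] yaw -0.1826 tilt [ 0.002  -0.0017] F [-0.68 -0.41 -3.93] open 0.025
shift cm [ 0.088 -0.126  1.1  ] turn [ 0.0023  0.0013 -0.0011]
torque [-0.024 -0.018 -0.057]
```

View pics/w13.png

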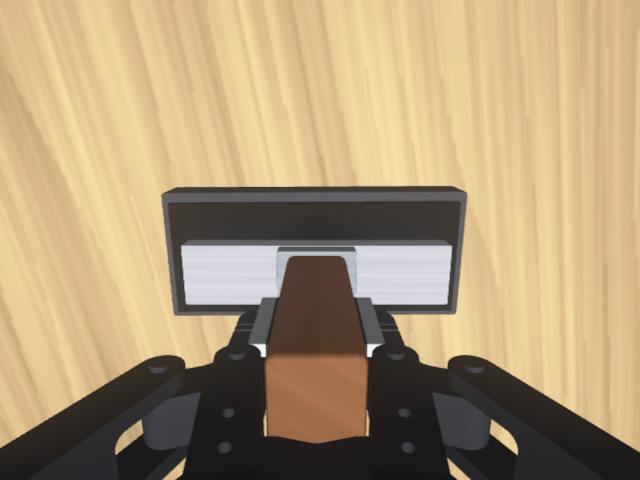

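```bash
cat > q.py <<'E'
from h import *
import sys
np.set_printoptions(precision=4,suppress=True)
n=sys.argv[1]; zf=float(sys.argv[2])
I=cv2.imread(f'pics/{n}.png').astype(int); d=np.load(f'{n}.npz'); c=(d['K'],d['R'],d['t'])
o=ctrl.get_obs();R=Rn.from_rotvec(o['tool_rot']).as_matrix();p=np.array(o['tool_pos'])
for r in (250,265,280,295):
    g=I[r].max(1); w=g>140; 
    # wood -> block outer edges: scan from foot ends outward
    f=np.nonzero(I[r].min(1)>120)[0]; f=f[(f>150)&(f<480)]
    dark=np.nonzero((g<115)&((I[r].max(1)-I[r].min(1))<35))[0]; dark=dark[(dark>140)&(dark<490)]
    sp=np.nonzero((I[r].min(1)>140)&(I[r,:,0]>=I[r,:,2]-8))[0]; sp=sp[(sp>172)&(sp<462)]
    a,b=dark.min()-.5,dark.max()+.5; e,h=sp.min()-.5,sp.max()+.5
    A=R.T@(ray(c,a,r,.031)-p); B=R.T@(ray(c,b,r,.031)-p); E=R.T@(ray(c,e,r,zf)-p); H=R.T@(ray(c,h,r,zf)-p)
    print(r,'block',a,b,'mid ty mm',1e3*(A[1]+B[1])/2,'len',1e3*(B[1]-A[1]),'foot',e,h,'mid',1e3*(E[1]+H[1])/2,'len',1e3*(H[1]-E[1]))
E
python3 q.py w13 .054
```

```text
250 block 167.5 460.5 mid ty mm -2.336579474183635 len 155.78851307295295 foot 180.5 451.5 mid -1.266304392450103 len 128.6522467354133
265 block 168.5 459.5 mid ty mm -2.348136500671831 len 156.30720570397 foot 181.5 450.5 mid -1.2669899224286088 len 129.0085905854616
280 block 170.5 458.5 mid ty mm -2.0888942472690464 len 156.29454126151433 foot 183.5 448.5 mid -1.2681949832711452 len 128.4032158071403
295 block 172.5 456.5 mid ty mm -2.0987258695855866 len 155.732637787855 foot 184.5 447.5 mid -1.2689149250824512 len 128.7643996949809
```

send_rows(
  series=[
    {"tx":0.08,"ty":-0.11,"tz":0.4,"wx":0.003,"wy":0.001,"wz":0,"jaw":0.9},
    {"tx":0,"ty":0,"tz":0.2,"wx":0,"wy":0,"wz":0,"jaw":0.9},
    {"tx":0,"ty":0,"tz":0,"wx":0,"wy":0,"wz":0,"jaw":0.9},
    {"tx":0,"ty":0,"tz":0,"wx":0,"wy":0,"wz":0,"jaw":0.9},
  ],
)

```text
t: 28.7
tool_pos: [0.5106, -0.1902, 0.1084]
tool_rot: [2.415, 2.01, -0.001]
contact_force: [0.3, -0.3, -4.1]
opening: 0.025
```

```bash
python3 p.py; python3 - <<'E'
from h import *
c=cam('wrist'); snap('wrist','w14.png'); np.savez('w14.npz',K=c[0],R=c[1],t=c[2])
I=cv2.imread('pics/w14.png').astype(int)
o=ctrl.get_obs();R=Rn.from_rotvec(o['tool_rot']).as_matrix();p=np.array(o['tool_pos'])
for x in (200,230,400,430): 
    col=I[170:330,x].sum(1)//3; g=np.nonzero(abs(np.diff(col))>14)[0]+170
    print(x,[(int(k),int(col[k-170]),int(col[k-169])) for k in g])
E
python3 q.py w14 .048
```

```text
t 28.7 pos [ 0.5106 -0.1902  0.1084] yaw -0.1825 tilt [-0.0003 -0.0004] F [ 0.26 -0.31 -4.11] open 0.025
shift cm [-0.001 -0.027  0.5  ] turn [-0.0002  0.0004 -0.001 ]
torque [-0.036 -0.001  0.025]
200 [(189, 183, 111), (190, 111, 59), (195, 63, 79), (196, 79, 97), (205, 89, 54), (239, 65, 92), (244, 101, 144), (245, 144, 216), (303, 209, 157), (304, 157, 60), (317, 69, 92), (320, 99, 130), (321, 130, 184)]
230 [(188, 187, 168), (189, 168, 78), (190, 78, 58), (195, 61, 80), (196, 80, 98), (205, 86, 52), (239, 67, 91), (244, 102, 144), (245, 144, 217), (303, 210, 157), (304, 157, 59), (317, 66, 90), (320, 105, 150), (321, 150, 199)]
400 [(188, 199, 120), (189, 120, 60), (195, 75, 96), (204, 90, 61), (239, 64, 88), (244, 99, 141), (245, 141, 214), (303, 214, 156), (304, 156, 58), (316, 61, 83), (319, 96, 125), (320, 125, 183), (321, 183, 198)]
430 [(187, 203, 188), (188, 188, 114), (189, 114, 60), (194, 64, 79), (195, 79, 98), (204, 89, 62), (239, 66, 88), (244, 100, 141), (245, 141, 214), (303, 214, 159), (304, 159, 61), (316, 66, 84), (319, 97, 125), (320, 125, 184), (321, 184, 200)]
250 block 165.5 467.5 mid ty mm -1.080032958756791 len 156.1008024729195 foot 180.5 451.5 mid -1.3194006285551854 len 128.66735563525128
265 block 167.5 465.5 mid ty mm -1.0776151888082022 len 155.60321335638395 foot 181.5 450.5 mid -1.319869901968619 len 129.0195372765216
280 block 168.5 464.5 mid ty mm -1.0755163542384982 len 156.15044736507062 foot 183.5 448.5 mid -1.3200442269349424 len 128.4098409598331
295 block 170.5 462.5 mid ty mm -1.0730012284779835 len 155.643020434456 foot 184.5 447.5 mid -1.32052973756 len 128.76667185395183
```

```bash
python3 - <<'E'
from h import *
d=np.load('w14.npz'); c=(d['K'],d['R'],d['t'])
o=ctrl.get_obs();R=Rn.from_rotvec(o['tool_rot']).as_matrix();p=np.array(o['tool_pos'])
f=lambda r,z:1e3*(R.T@(ray(c,316,r,z)-p))[0]
a,b=f(205,.031),f(317,.031); print('rubber',a,b,(a+b)/2,a-b)
a,b=f(196,.031),f(320.8,.031); print('block',a,b,(a+b)/2,a-b)
a,b=f(245,.048),f(304,.048); print('foot top',a,b,(a+b)/2,a-b,'front bottom',f(240,.036))
E
```

```text
rubber 30.766595983992453 -30.52941237208684 0.11859180595280705 61.29600835607929
block 35.30532938059029 -32.77918893363128 1.2630702234795024 68.08451831422157
foot top 14.667373989432418 -15.511270176544771 -0.4219480935561766 30.17864416597719 front bottom 13.926023689138544
```

Centred within about 1 mm in both directions. Lowering onto the rubber.

send_rows(
  series=[
    {"tx":0.06,"ty":0.01,"tz":0.2,"wx":0,"wy":0,"wz":-0.002,"jaw":0.9},
    {"tx":0,"ty":0,"tz":0.15,"wx":0,"wy":0,"wz":0,"jaw":0.9},
    {"tx":0,"ty":0,"tz":0.05,"wx":0,"wy":0,"wz":0,"jaw":0.9},
    {"tx":0,"ty":0,"tz":0.03,"wx":0,"wy":0,"wz":0,"jaw":0.9},
  ],
)

```text
t: 29.25
tool_pos: [0.5109, -0.1897, 0.1039]
tool_rot: [2.412, 2.012, -0.001]
contact_force: [0.8, -0.3, -4.0]
opening: 0.0254
```

```bash
python3 p.py
```

```text
t 29.25 pos [ 0.5109 -0.1897  0.1039] yaw -0.1803 tilt [-0.0001 -0.0005] F [ 0.79 -0.33 -3.95] open 0.0254
shift cm [-0.063 -0.046  0.052] turn [-0.      0.0005  0.0012]
torque [0.023 0.049 0.001]
```

send_rows(
  series=[
    {"tx":-0.01,"ty":0,"tz":0.06,"wx":0,"wy":0,"wz":0,"jaw":0.9},
    {"tx":0,"ty":0,"tz":0.05,"wx":0,"wy":0,"wz":0,"jaw":0.9},
  ],
)

```text
t: 29.5
tool_pos: [0.5109, -0.1898, 0.1035]
tool_rot: [2.412, 2.012, -0.001]
contact_force: [-2.0, 1.3, -0.5]
opening: 0.0253
```

```bash
python3 p.py
```

```text
t 29.5 pos [ 0.5109 -0.1898  0.1035] yaw -0.1804 tilt [-0.0004 -0.0004] F [-1.96  1.27 -0.5 ] open 0.0253
shift cm [-0.047 -0.054  0.01 ] turn [-0.0003  0.0005  0.0011]
torque [0.252 0.443 0.058]
```

The foot is on the pad: z is 0.1035, as at pick-up, and the weight is taken. Releasing.

send_rows(
  series=[
    {"tx":0,"ty":0,"tz":0.02,"wx":0,"wy":0,"wz":0,"jaw":0.9},
    {"tx":0,"ty":0,"tz":0,"wx":0,"wy":0,"wz":0,"jaw":0.5},
    {"tx":0,"ty":0,"tz":0,"wx":0,"wy":0,"wz":0,"jaw":0.1},
    {"tx":0,"ty":0,"tz":0,"wx":0,"wy":0,"wz":0,"jaw":0},
    {"tx":0,"ty":0,"tz":0,"wx":0,"wy":0,"wz":0,"jaw":0},
  ],
)

```text
t: 30.12
tool_pos: [0.513, -0.191, 0.1059]
tool_rot: [2.408, 2.009, 0.003]
contact_force: [-0.2, -0.8, -0.3]
opening: 0.0856
```

```bash
python3 p.py
```

```text
t 30.12 pos [ 0.513  -0.191   0.1059] yaw -0.1804 tilt [ 0.005  -0.0033] F [-0.16 -0.8  -0.25] open 0.0856
shift cm [ 0.029 -0.285  0.251] turn [0.0055 0.0024 0.0011]
torque [-0.016 -0.057  0.033]
```

send_rows(
  series=[
    {"tx":0,"ty":-0.2,"tz":-1,"wx":0.005,"wy":0.002,"wz":0,"jaw":0},
    {"tx":0,"ty":0,"tz":-2.5,"wx":0,"wy":0,"wz":0,"jaw":0},
    {"tx":0,"ty":0,"tz":-4,"wx":0,"wy":0,"wz":0,"jaw":0},
    {"tx":0,"ty":0,"tz":-5,"wx":0,"wy":0,"wz":0,"jaw":0},
    {"tx":0,"ty":0,"tz":-4,"wx":0,"wy":0,"wz":0,"jaw":0},
  ],
)

```text
t: 30.75
tool_pos: [0.5088, -0.1896, 0.2738]
tool_rot: [-2.407, -2.008, 0.005]
contact_force: [0.3, 0.2, -0.6]
opening: 0.0853
```

send_rows(
  series=[
    {"tx":0,"ty":0,"tz":0,"wx":0,"wy":0,"wz":0,"jaw":0},
    {"tx":0,"ty":0,"tz":0,"wx":0,"wy":0,"wz":0,"jaw":0},
  ],
)

```text
t: 31.0
tool_pos: [0.5102, -0.1904, 0.2792]
tool_rot: [2.412, 2.012, 0.0]
contact_force: [-0.1, 0.5, -1.5]
opening: 0.085
```

```bash
python3 p.py; python3 - <<'E'
from h import *
np.set_printoptions(precision=4,suppress=True)
c=cam('wrist'); snap('wrist','w15.png'); np.savez('w15.npz',K=c[0],R=c[1],t=c[2]); snap('top','t15.png'); snap('scene','s15.png')
E
```

```text
t 31.0 pos [ 0.5102 -0.1904  0.2792] yaw -0.1805 tilt [ 0.0008 -0.0007] F [-0.08  0.54 -1.53] open 0.085
shift cm [ 3.1000e-02 -6.0000e-03  1.7576e+01] turn [0.001  0.0005 0.001 ]
torque [ 0.013 -0.028  0.004]
```

View pics/w15.png

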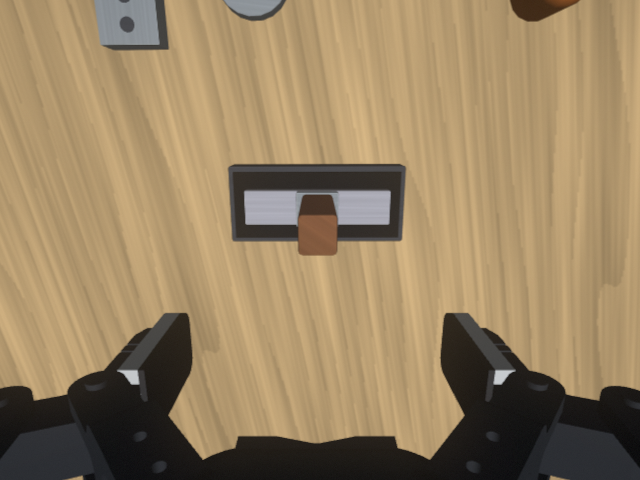

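View pics/s15.png

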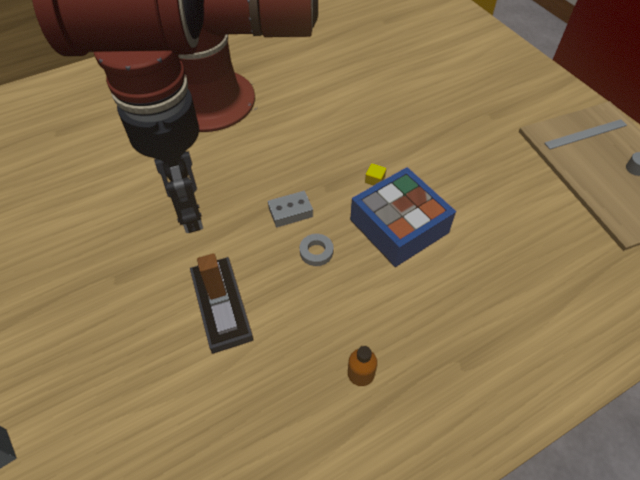

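The tamper stands upright on the pad, with the foot at columns 244–390 inside rubber at about 236–399. A last numeric check covers centring and the bystanders.

```bash
python3 - <<'E'
from h import *
np.set_printoptions(precision=4,suppress=True)
I=cv2.imread('pics/w15.png').astype(int); d=np.load('w15.npz'); c=(d['K'],d['R'],d['t'])
def rep(nm,q,z):
    p=np.array([ray(c,*x,z) for x in q]); e=np.roll(p,-1,0)-p; L=np.linalg.norm(e,axis=1)
    print(nm,p.mean(0)[:2],L,[round(float(np.arctan(e[i][1]/e[i][0])),4) for i in range(4) if L[i]>.1])
m=np.zeros(I.shape[:2],bool); m[168:240,228:405]=((I.max(2)<56)&(I.max(2)-I.min(2)<22))[168:240,228:405]
rep('rubber',quad(m)[0],.031)
f=np.zeros(I.shape[:2],bool); f[183:232,240:396]=(I.min(2)>120)[183:232,240:396]
rep('foot',quad(cv2.morphologyEx(f.astype(np.uint8),cv2.MORPH_CLOSE,np.ones((9,71))))[0],.043)
a=cv2.imread('pics/scene0.png').astype(int);b=cv2.imread('pics/s15.png').astype(int)
D=abs(a-b).max(2)>30
for n,(x0,x1,y0,y1) in dict(bearing=(295,338,230,270),block=(265,316,190,228),oiler=(345,382,342,388),yellow=(362,390,160,188),tamper=(188,255,250,352)).items(): print(n,'changed px',D[y0:y1,x0:x1].sum())
E
```

```text
rubber [ 0.5096 -0.1898] [0.059  0.1486 0.059  0.1484] [-0.1806, -0.1806]
foot [ 0.5096 -0.1904] [0.0296 0.1282 0.0296 0.1274] [-0.1806, -0.1806]
bearing changed px 0
block changed px 0
oiler changed px 0
yellow changed px 0
tamper changed px 164
```

Foot and rubber centres agree within 0.6 mm and their yaws match; no bystander moved. Handing in.

```bash
python3 -c "
from station import ctrl
print(ctrl.finish_job())"
```

```text
the job is handed in; nothing more can be done
None
```

I pressed the three rows in the order near, middle, far, then stood the tamper back on its pad, let go and handed the job in at about 31 s.

- **Pressing:** on every row the foot stopped at the same height (TCP z = 0.1461), which I took as the rim. I worked out the rim force as the measured force minus the force while the stones were still sliding. That gave roughly 10–11 N at the end of each hold.
- **Force variation:** rim readings during the holds ranged from about 6 to 11.5 N. The far row dipped to about 9 N before I raised it again. These readings come only at the end of each call, so I did not see brief peaks between them. The largest upward force read was about 20 N in total, stones included.
- **Stones:** the last scene, top and wrist views show all nine in the bin, level with or just below the rim. I judged this by eye and did not measure each stone.
- **Tamper:** it stands upright with the foot's centre 0.6 mm from the pad's centre, and the measured yaw of foot and pad is the same.
- **Other things:** the bearing, setup block, oil bottle and the yellow look-alike show no changed pixels between the first and last scene pictures.
- **Disagreement:** the fixed cameras and the wrist camera placed the bin's centre about 1.7 mm apart in x. I used the wrist value, and a later wrist picture over the bin agreed with it.

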